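Fit the bushes and close the bearing blocks

TASK

The two bearing blocks of the grinder are open for new bushes. Lay each bronze bush fully home and central in the lower half that fits it, and close it with the cap of the same size, square and flat on the split faces, ready for the bolts. Set the parts down without dropping them, and leave the grease tin, the spanner and the bolt tray where they are.

Things in the scene. Friction and masses are not known exactly. Their poses are not given: they have to be found in the camera images.
- bush_s: smaller bronze bush: hollow cylinder, 40 mm outside, 25 mm bore, 36 mm long. Starts lying on its side in a fixed wooden V-block (84 mm long across the bush, 30 mm wide along it, 38 mm high), its centre 36 mm above the bench. Origin at its centre; y is its axis (level): the flat ends are 18 mm off along +y and -y, the top 20 mm up
- bush_l: larger bronze bush: hollow cylinder, 56 mm outside, 36 mm bore, 42 mm long. Starts lying on its side in a fixed wooden V-block (84 mm long across the bush, 30 mm wide along it, 38 mm high), its centre 48 mm above the bench. Origin at its centre; y is its axis (level): the flat ends are 21 mm off along +y and -y, the top 28 mm up
- cap_s: smaller bearing cap: grey cast arch standing on two bolt lugs; 104 mm long (x), 44 mm wide (y, along the bore), lugs 14 mm thick, crown 32 mm high, brass oiler on it up to 44 mm. The half-round bore below is 44 mm across, open at both ends; crown 10 mm thick. Origin on the bore axis at the lugs' undersides, z up; both x ends alike
- cap_l: larger bearing cap: grey cast arch standing on two bolt lugs; 132 mm long (x), 50 mm wide (y, along the bore), lugs 16 mm thick, crown 40 mm high, brass oiler on it up to 52 mm. The half-round bore below is 60 mm across, open at both ends; crown 10 mm thick. Origin on the bore axis at the lugs' undersides, z up; both x ends alike
- base_s: smaller lower bearing half, fixed: grey casting on a dark 160 x 56 mm sole plate; half-round bore open upward, 41 mm across, 44 mm wide (y), between flat bright split faces 46 mm above the bench that reach 52 mm either way along x. Origin on the bore axis at split-face height, z up. Home: a bush's centre, and a cap's origin, lie at this origin (bush 0 to 1 mm lower)
- base_l: larger lower bearing half, fixed: grey casting on a dark 194 x 62 mm sole plate; half-round bore open upward, 57 mm across, 50 mm wide (y), between flat bright split faces 56 mm above the bench that reach 66 mm either way along x. Origin on the bore axis at split-face height, z up. Home: a bush's centre, and a cap's origin, lie at this origin (bush 0 to 1 mm lower)
- grease_tin: round red tin, 76 mm across, 95 mm tall, origin at the centre of its underside; stays where it is
- spanner: steel spanner, 180 mm long along its x axis, about 15 mm high, lying on the bench, origin at its middle; stays where it is
- bolt_tray: dark open steel tray 120 x 90 x 28 mm with bolts in it, origin at the centre of its underside; stays where it is
There are look-alikes about, which are no part of the job. What is shaped like the cap_l but pink or turquoise is not meant. Leave any black or purple look-alike of the bush_s alone.

How it is judged:
At the end, for the whole second after the job is handed in: Each bush lies in the lower half of its own size and each cap on top of it: for all four, centre within 8 mm (seen from above) and 3 mm in height of the home position, bore axis within 8 degrees of the lower half's, caps upright within 3.4 degrees, all at rest (under 0.02 m/s) (horizontal distance between each of bush_s, cap_s and base_s below 0.008 m and z of bush_s in the frame of base_s between -0.003 and 0.003 m and angle between the y axis of each of bush_s, cap_s and the y axis of base_s, either way round below 0.14 rad and linear speed of each of bush_s, cap_s, bush_l, cap_l below 0.02 m/s and z of cap_s in the frame of base_s between -0.003 and 0.003 m and angle between each of cap_s, cap_l's own z axis and vertical below 0.06 rad and horizontal distance between each of bush_l, cap_l and base_l below 0.008 m and z of bush_l in the frame of base_l between -0.003 and 0.003 m and angle between the y axis of each of bush_l, cap_l and the y axis of base_l, either way round below 0.14 rad and z of cap_l in the frame of base_l between -0.003 and 0.003 m); the robot touches nothing.
It fails at once if a bush or a cap is dropped (falls free of the fingers faster than 0.6 m/s, a fall of about 2 cm) ((contact force between the fingers and bush_s below 0.1 N and linear speed of bush_s above 0.6 m/s) or (contact force between the fingers and bush_l below 0.1 N and linear speed of bush_l above 0.6 m/s) or (contact force between the fingers and cap_s below 0.1 N and linear speed of cap_s above 0.6 m/s) or (contact force between the fingers and cap_l below 0.1 N and linear speed of cap_l above 0.6 m/s)).
It fails at once if the grease tin is pushed more than 30 mm from its place (distance of grease_tin from where it was at the start of the episode above 0.03 m).
It fails at once if the spanner is pushed more than 30 mm from its place (distance of spanner from where it was at the start of the episode above 0.03 m).
It fails at once if the bolt tray is pushed more than 30 mm from its place (distance of bolt_tray from where it was at the start of the episode above 0.03 m).
It also fails if it takes over 115 s, if anything falls off the work surface, if the arm or the gripper's body presses on something with over 40 N, if the wrist force passes 120 N, or if a joint passes its speed limit or range.

ROBOT

A 6-joint arm with a two-finger parallel gripper is mounted at the origin on the work surface. World frame = base frame: x ahead of the robot, y to its left, z up, the work surface at z = 0. Lengths are in m, angles in rad, forces in N, time in s.
With the tool pointing down it reaches from about 0.275 to 0.825 m from the base axis. Payload 4.9 kg.
Tool frame: the origin (TCP) lies midway between the tips of the shut fingers; the grasp point (between the pads) lies 19 mm behind it; z points along the fingers, y is the line along which they close (so a half turn about z gives the same grasp; the last joint's range is limited). The gripper opens to 85 mm and grips with 20 to 120 N. Pads are 22 mm wide; open, the fingers measure 114 mm over their backs; the gripper's body (76 mm by 85 mm) begins 54 mm behind the grasp point. The pads swing forward as they close: fully open they stand 13 mm farther back than shut.
Start: joints at [1.193, 0.326, -0.193, 1.052, 0, 1.437], TCP at [0.133, 0.534, 0.206] pointing down, gripper open.
Joint ranges: [-2.65, 2.65], [-0.97, 1.79], [-1.3, 1.35], [-1.93, 2.1], [-1.47, 1.37], [-3.14, 3.14]. Speed limits (rad/s): [2.57, 2.57, 3.14, 3.14, 3.14, 3.14].

INTERFACE

Orientations are given as a unit quaternion [w, x, y, z].
In Python, from cell import get_state, grab_frame, calibration, sign_off, spot_in, regions_of gives the robot as it stands.
- The arm moves only by the shell command python3 -m pendant 'ROWS'. ROWS is JSON, a list of rows, each an object with "slide": the shift along the tool's x, y, z in m, a list of three; "roll": the turn about the tool's z in degrees; "grip": the opening, from -1 (shut) to 1 (fully open). A call has 1 to 10 rows; each row shifts and turns the commanded pose from where the row before left it, along the tool's axes as they then stand; what a row does not reach is not made up. A row lasts 1/12 s, in which the tool goes at most 41.7 mm and 7.16 degrees, less where a joint would pass 70% of its speed; a pose out of reach is approached as far as the arm can. A call is refused whole if a number of a shift passes 0.0417 or a number of a turn 7.16, either way. A call with a gripper value outside its range is refused whole. The fingers move at their own pace and stop on an object; the grip force is fixed at half the most. Time passes only in rows, so rows that do not move let the fingers close. It gives the time, the measured TCP pose, the force, the opening and the grip force at its end, in the units of the state.
- get_state(): the state, without advancing time (a new reading comes with each control period).
- grab_frame(name): name is "scene" or "top" or "wrist"; returns the picture (420x560x3 uint8, red, green, blue); there is no depth.
- calibration(name): a dict with "intrinsics" (3x3 intrinsics, pixels), "dist_coeffs" ([k1, k2, p1, p2, k3] as OpenCV has them; the pictures are not rectified), "R" (3x3) and "t" (3): a world point X has camera coordinates R X + t; the wrist camera has in their place "mount" (4x4, takes a point from camera to tool coordinates, whose origin is the TCP and whose axes are the flange's). Camera axes: x right, y down, z forward; pixel columns grow to the right and rows downward; lengths in m; the calibration is good to about 2 mm. A picture is of the moment at which its call begins: read the wrist's pose just before it. calibration takes no time and is no camera call.
- sign_off(): hands the job in; it is judged then, once.
Trained networks look in the newest picture that a camera, given by its name, has taken for a name from the list of things; names that differ only in an ending like _2 or _b are one class to them, and where a whole thing is asked for, a point or a joint stands for the part that bears it (a point fixed in the world has none). Each returns a list of dicts, best first, with "conf" (0 to 1); they miss things now and then, are a little off and sometimes report something else, mostly with a low value. They report only what shows in the picture. A call takes as long as a camera call. They do not tell look-alikes from the thing itself.
- spot_in(camera, thing): "point" ([row, column] in pixels, amid what is visible of it).
- regions_of(camera, thing): "mask" (420x560 bool, what is visible of it) and "point" ([row, column] in pixels, amid what is visible of it).
The state is a dict: "clock": time; "joints": joint angles; "joint_velocities": joint speeds; "joint_efforts": joint torques, N m; "eef_pos": TCP position; "tcp_rot": TCP orientation; "contact_force": force on the tool from outside, world axes, zero at the start; "ft_torque": the same for the moment, N m; "finger_gap": finger opening in m; "finger_force": force on a finger pad.
Only numpy, scipy, OpenCV 4.12 (cv2) and the standard library are available. Lean on these libraries where they do the work, as an engineer would, in place of code of your own. Each camera call takes 0.05 s, during which the arm holds its last target. There are 200 camera calls.

## Working session

There is one attempt and no reset: what is moved stays moved. The work goes in short steps, Python scripts to look and compute and a shell command to move; the robot and the scene stay as the last step left them, time stands still between calls to the robot, and variables do not carry over. Pictures are saved under pics/ and viewed, at most 14 in all, crops included, and the job is handed in when it is done.

```bash
mkdir -p pics; ls
python3 - <<'E'
from cell import *
import cv2,numpy as np
s=get_state();print(s)
for c in("top","scene"):
    f=grab_frame(c);cv2.imwrite(f"pics/{c}0.png",f[:,:,::-1]);np.save(f"{c}0.npy",f)
    k=calibration(c);print(c,k)
    for n in "bush_s bush_l cap_s cap_l base_s base_l grease_tin spanner bolt_tray".split():
        print(c,n,[(np.round(d["point"]).astype(int).tolist(),round(d["conf"],2)) for d in spot_in(c,n)])
print(calibration("wrist"))
E
```

```text
pics
{'clock': 0.0, 'joints': array([ 1.19281067e+00,  3.26943440e-01, -1.93569970e-01,  1.05199747e+00,
       -4.05980033e-06,  1.43659032e+00]), 'joint_velocities': array([-0.00185715, -0.00111512,  0.00064153, -0.0001881 , -0.00036186,
        0.00093539]), 'joint_efforts': array([-8.47484735e-04, -4.43400300e+01,  2.62436932e+01,  1.54812739e-02,
       -1.28138304e-04,  4.09974646e-06]), 'eef_pos': array([0.13251881, 0.53316204, 0.20530739]), 'tcp_rot': array([-2.15189024e-04,  1.21588183e-01,  9.92580263e-01, -8.29830723e-04]), 'contact_force': array([-1.01821978, -0.62076971,  0.13278545]), 'ft_torque': array([-0.02431264,  0.02700401,  0.02046884]), 'finger_force': 0.0, 'finger_gap': 0.08558410230020487}
top {'intrinsics': array([[379.36633834,   0.        , 280.91473352],
       [  0.        , 379.36633834, 214.65687595],
       [  0.        ,   0.        ,   1.        ]]), 'dist_coeffs': array([-0.06700501,  0.        ,  0.        ,  0.        ,  0.        ]), 'R': array([[ 0.02123489, -0.9995533 ,  0.02103037],
       [-0.987141  , -0.02429537, -0.15799486],
       [ 0.15
[... 1569 characters left out ...]
 [([272, 321], 0.88)]
scene spanner [([302, 171], 0.61), ([204, 427], 0.44)]
scene bolt_tray []
{'intrinsics': array([[310.45796991,   0.        , 276.17803723],
       [  0.        , 310.45796991, 209.83648934],
       [  0.        ,   0.        ,   1.        ]]), 'dist_coeffs': array([-0.0220788,  0.       ,  0.       ,  0.       ,  0.       ]), 'mount': array([[-6.71631891e-04, -9.54513989e-01, -2.98165381e-01,
         7.65572425e-02],
       [ 9.99999774e-01, -6.37628435e-04, -2.11313865e-04,
        -1.13756299e-03],
       [ 1.15833149e-05, -2.98165455e-01,  9.54514202e-01,
        -1.66910870e-01],
       [ 0.00000000e+00,  0.00000000e+00,  0.00000000e+00,
         1.00000000e+00]])}
```

Run:
```python
import cv2
f=cv2.imread("pics/top0.png")[110:350,70:480]
cv2.imwrite("pics/top0c.png",cv2.resize(f,(800,468),interpolation=cv2.INTER_CUBIC))
f=cv2.imread("pics/scene0.png")[120:360,70:490]
cv2.imwrite("pics/scene0c.png",cv2.resize(f,(800,457),interpolation=cv2.INTER_CUBIC))
```

```text
(no output)
```

View pics/top0c.png

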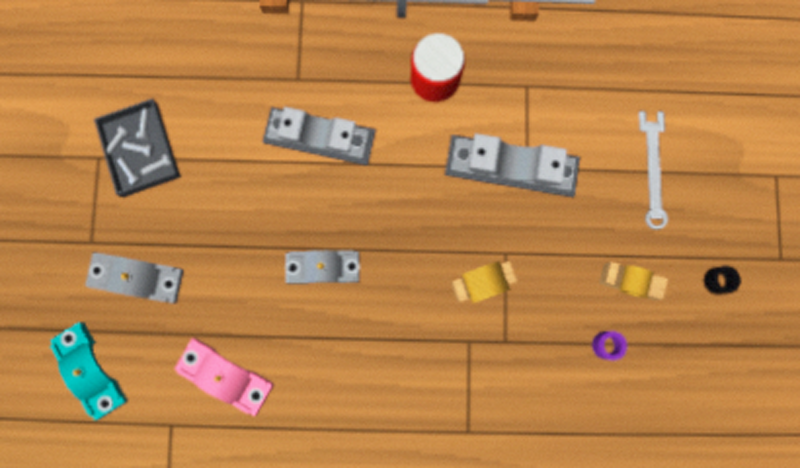

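View pics/scene0c.png

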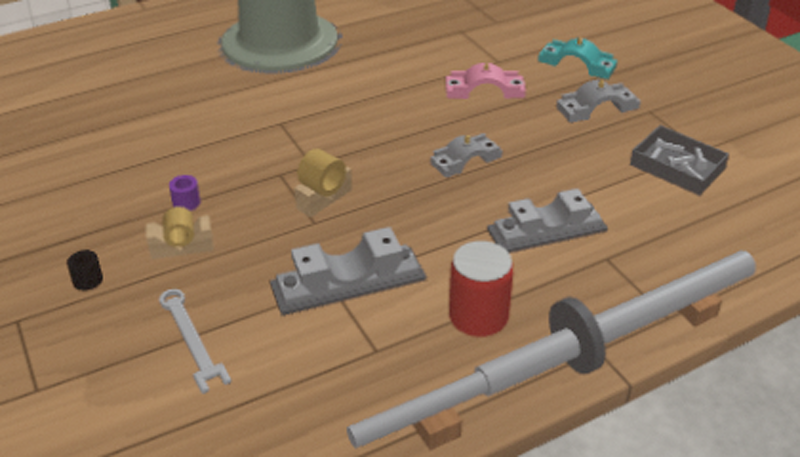

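The crops show, in full-frame top pixels (col,row):
- **cap_l candidates:** grey (139,252), turquoise (114,302) and pink (184,303). Grey is the one meant, since pink and turquoise are excluded.
- **bush_s candidates:** bronze in a V-block (396,254), black (440,254) and purple (383,287). The bronze one in the V-block is meant.
- **Other parts:** bush_l (318,255), cap_s (235,247), base_l (332,195), base_s (233,179).

Next I convert these to world positions.

```bash
cat > h.py <<'E'
from cell import *
import cv2,numpy as np
from scipy.spatial.transform import Rotation as Ro
def campose(cam,s=None):
    k=calibration(cam)
    if cam!="wrist": return k,np.array(k["R"]).T,-np.array(k["R"]).T@k["t"]
    q=s["tcp_rot"];R=Ro.from_quat([q[1],q[2],q[3],q[0]]).as_matrix()
    M=k["mount"];return k,R@M[:3,:3],R@M[:3,3]+s["eef_pos"]
def p2w(cam,uv,z,s=None):
    k,R,o=campose(cam,s)
    p=cv2.undistortPoints(np.array(uv,float).reshape(-1,1,2),k["intrinsics"],k["dist_coeffs"])[:,0]
    d=np.c_[p,np.ones(len(p))]@R.T
    return o+d*((z-o[2])/d[:,2])[:,None]
def w2p(cam,X,s=None):
    k,R,o=campose(cam,s);X=(np.atleast_2d(X)-o)@R
    return cv2.projectPoints(X,np.zeros(3),np.zeros(3),k["intrinsics"],k["dist_coeffs"])[0][:,0]
def tool(s=None):
    s=s or get_state();q=s["tcp_rot"];R=Ro.from_quat([q[1],q[2],q[3],q[0]]).as_matrix()
    return s,R,np.degrees(np.arctan2(R[1,0],R[0,0]))
def go(x,y,z,yaw=None):
    "slides (mm) in present tool axes; roll deg; yaw mod 180 nearest"
    s,R,y0=tool();d=R.T@(np.array([x,y,z])-s["eef_pos"])*1000
    r=0 if yaw is None else -((yaw-y0+90)%180-90)
    if yaw is not None:
        c=np.radians(y0-r);e=np.array([x,y,z])-s["eef_pos"]
        d2=[1000*(e[0]*np.cos(c)+e[1]*np.sin(c)),1000*(e[0]*np.sin(c)-e[1]*np.cos(c)),-1000*e[2]]
        print("after-roll slide",np.round(d2,1),end=" ")
    print("slide now",np.round(d,1),"roll",round(r,1),"| at",np.round(s["eef_pos"],4),"yaw",round(y0,1),"t",round(s["clock"],2),"gap",round(s["finger_gap"],4))
def snap(name,cam="wrist"):
    s=get_state();f=grab_frame(cam)
    cv2.imwrite(f"pics/{name}.png",f[:,:,::-1]);np.savez(f"{name}.npz",f=f,p=s["eef_pos"],q=s["tcp_rot"])
    return s,f
def load(name):
    d=np.load(f"{name}.npz");return {"eef_pos":d["p"],"tcp_rot":d["q"]},d["f"]
E
python3 - <<'E'
from h import *
C=lambda x,y:(70+x*410/800,110+y*240/468)
for n,a,b,z in[("cap_l",(96,271),(169,284),.016),("cap_s",(293,267),(351,267),.014),("base_s",(287,122),(344,135),.046),("base_l",(481,152),(555,164),.056),("vl",(459,290),(513,272),.038),("vs",(612,273),(660,287),.038)]:
    w=p2w("top",[C(*a),C(*b)],z);d=w[0]-w[1];print(n,np.round(w.mean(0),3),"sep",round(np.linalg.norm(d),3),"yaw",round(np.degrees(np.arctan2(d[1],d[0])),1))
print("tin",p2w("top",[C(438,55)],.095),"tray",p2w("top",[C(137,147)],.01),"span",p2w("top",[C(652,115),C(656,225)],.01))
E
```

```text
cap_l [0.46  0.38  0.016] sep 0.108 yaw 81.7
cap_s [0.482 0.11  0.014] sep 0.083 yaw 91.4
base_s [0.676 0.124 0.046] sep 0.084 yaw 78.2
base_l [ 0.638 -0.163  0.056] sep 0.106 yaw 82.1
vl [ 0.466 -0.121  0.038] sep 0.08 yaw 109.5
vs [ 0.471 -0.333  0.038] sep 0.071 yaw 74.9
tin [[ 0.77261776 -0.04597497  0.095     ]] tray [[0.6514585  0.39060108 0.01      ]] span [[ 0.72078407 -0.37370246  0.01      ]
 [ 0.55403488 -0.37420642  0.01      ]]
```

```bash
python3 -m pendant '[{"slide":[-0.0394,-0.0077,0],"roll":0,"grip":1},{"slide":[-0.0394,-0.0077,0],"roll":0,"grip":1},{"slide":[-0.0394,-0.0077,0],"roll":0,"grip":1},{"slide":[-0.0394,-0.0077,0],"roll":0,"grip":1},{"slide":[-0.0394,-0.0077,0],"roll":0,"grip":1},{"slide":[-0.0394,-0.0077,0],"roll":0,"grip":1},{"slide":[-0.0394,-0.0077,0],"roll":0,"grip":1},{"slide":[-0.0394,-0.0077,0],"roll":0,"grip":1},{"slide":[-0.0394,-0.0077,0],"roll":0,"grip":1}]'
python3 -m pendant '[{"slide":[0,0,0],"roll":7,"grip":1},{"slide":[0,0,0],"roll":7,"grip":1},{"slide":[0,0,0],"roll":7,"grip":1},{"slide":[0,0,0],"roll":7,"grip":1},{"slide":[0,0,0],"roll":7,"grip":1},{"slide":[0,0,0],"roll":7,"grip":1},{"slide":[0,0,0],"roll":7,"grip":1},{"slide":[0,0,0],"roll":7,"grip":1},{"slide":[0,0,0],"roll":7,"grip":1},{"slide":[0,0,0],"roll":7,"grip":1}]'
python3 -m pendant '[{"slide":[0,0,0],"roll":7,"grip":1},{"slide":[0,0,0],"roll":7,"grip":1},{"slide":[0,0,0],"roll":0,"grip":1},{"slide":[0,0,0],"roll":0,"grip":1}]'
python3 - <<'E'
from h import *
go(.46,.38,.2,82);snap("w_capl")
go(.676,.124,.2,82)
E
```

```text
clock: 1.75
eef_pos: [0.4618, 0.3797, 0.2062]
tcp_rot: [0.0, 0.122, 0.993, 0.0]
contact_force: [-0.2, 0.6, 0.2]
finger_gap: 0.0853
finger_force: 0.0
clock: 2.58
eef_pos: [0.4601, 0.3809, 0.206]
tcp_rot: [-0.0, 0.671, 0.741, -0.0]
contact_force: [0.5, 0.6, -0.0]
finger_gap: 0.0857
finger_force: 0.0
clock: 2.92
eef_pos: [0.4601, 0.3809, 0.206]
tcp_rot: [0.0, 0.754, 0.657, -0.0]
contact_force: [-0.4, -0.3, 0.2]
finger_gap: 0.0852
finger_force: 0.0
after-roll slide [-0.9 -0.   6. ] slide now [-0.9 -0.   6. ] roll 0.2 | at [0.4601 0.3809 0.206 ] yaw 82.2 t 2.92 gap 0.0852
after-roll slide [-224.4  249.5    6.1] slide now [-225.2  248.7    6.1] roll 0.2 | at [0.4602 0.3809 0.2061] yaw 82.2 t 2.97 gap 0.0854
```

View pics/w_capl.png

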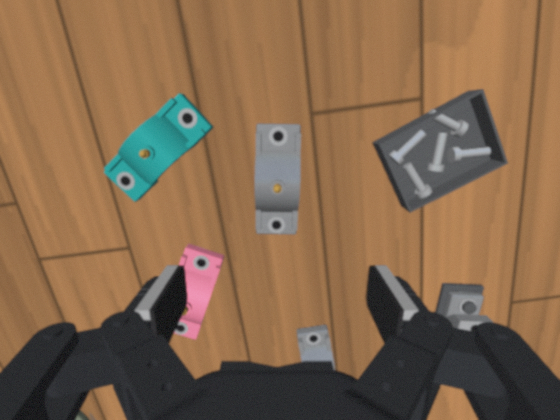

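The cap_l bolt holes are at (278,136) and (277,225). The pink and turquoise look-alikes, the tray and part of cap_s also show. I'll survey the remaining stations now.

```bash
python3 -m pendant '[{"slide":[-0.0375,0.0415,0],"roll":0,"grip":1},{"slide":[-0.0375,0.0415,0],"roll":0,"grip":1},{"slide":[-0.0375,0.0415,0],"roll":0,"grip":1},{"slide":[-0.0375,0.0415,0],"roll":0,"grip":1},{"slide":[-0.0375,0.0415,0],"roll":0,"grip":1},{"slide":[-0.0375,0.0415,0],"roll":0,"grip":1},{"slide":[0,0,0],"roll":0,"grip":1},{"slide":[0,0,0],"roll":0,"grip":1},{"slide":[0,0,0],"roll":0,"grip":1}]' | grep eef
python3 -c 'from h import *;snap("w_bases")'
python3 -m pendant '[{"slide":[-0.0414,0,0],"roll":0,"grip":1},{"slide":[-0.0414,0,0],"roll":0,"grip":1},{"slide":[-0.0414,0,0],"roll":0,"grip":1},{"slide":[-0.0414,0,0],"roll":0,"grip":1},{"slide":[-0.0414,0,0],"roll":0,"grip":1},{"slide":[-0.0414,0,0],"roll":0,"grip":1},{"slide":[-0.0414,0,0],"roll":0,"grip":1},{"slide":[0,0,0],"roll":0,"grip":1},{"slide":[0,0,0],"roll":0,"grip":1},{"slide":[0,0,0],"roll":0,"grip":1}]' | grep eef
python3 -c 'from h import *;snap("w_basel")'
python3 -m pendant '[{"slide":[-0.0382,-0.0284,0],"roll":0,"grip":1},{"slide":[-0.0382,-0.0284,0],"roll":0,"grip":1},{"slide":[-0.0382,-0.0284,0],"roll":0,"grip":1},{"slide":[-0.0382,-0.0284,0],"roll":0,"grip":1},{"slide":[-0.0382,-0.0284,0],"roll":0,"grip":1},{"slide":[0,0,0],"roll":0,"grip":1},{"slide":[0,0,0],"roll":0,"grip":1},{"slide":[0,0,0],"roll":0,"grip":1}]' | grep eef
python3 - <<'E'
from h import *
snap("w_bushs")
ims=[cv2.imread(f"pics/{n}.png")[60:310,130:430] for n in("w_bases","w_basel","w_bushs")]
cv2.imwrite("pics/three.png",cv2.resize(np.hstack(ims),(800,222),interpolation=cv2.INTER_AREA))
g=[cv2.resize(i[:,40:260],(0,0),fx=1.8,fy=1.8,interpolation=cv2.INTER_CUBIC) for i in ims[:2]]
cv2.imwrite("pics/two.png",np.hstack(g))
cv2.imwrite("pics/bs.png",cv2.resize(ims[2],(720,600),interpolation=cv2.INTER_CUBIC))
E
```

```text
eef_pos: [0.6202, 0.1891, 0.2057]
eef_pos: [0.5803, -0.0963, 0.2063]
eef_pos: [0.4351, -0.2449, 0.2063]
```

View pics/two.png

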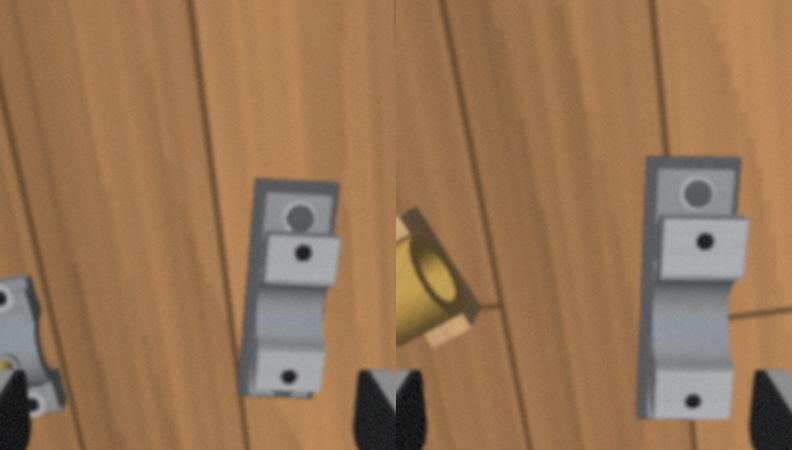

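View pics/bs.png

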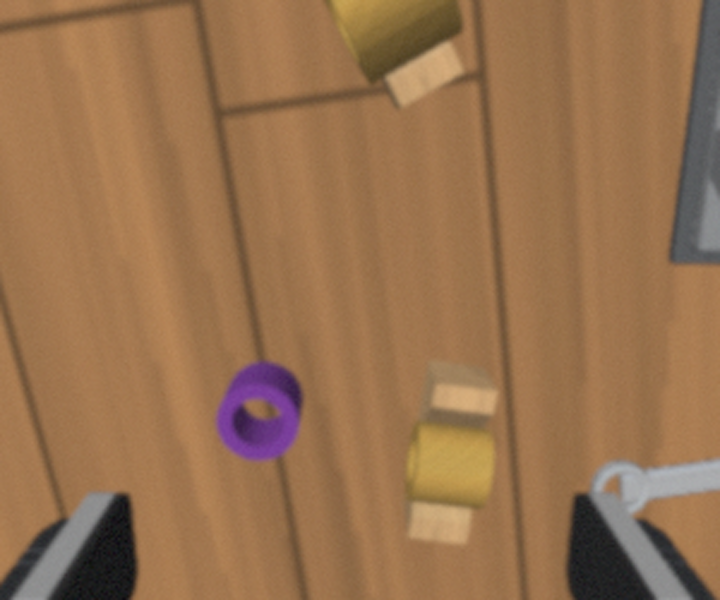

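Base holes show in full-frame pixels: base_s at (338,200) and (330,269), base_l at (342,194) and (335,283). bush_s is bronze in its V-block at (318,254), and the purple look-alike is at (238,231). The fast slides fell short, so I'll use smaller steps. Now I refine these numerically.

```bash
cat >> h.py <<'E'
def hole(f,u,v,r=6):
    g=f.mean(2)[int(v)-r:int(v)+r+1,int(u)-r:int(u)+r+1]
    w=np.clip(np.percentile(g,60)*.6-g,0,None);yy,xx=np.mgrid[:g.shape[0],:g.shape[1]]
    return int(u)-r+(w*xx).sum()/w.sum(),int(v)-r+(w*yy).sum()/w.sum()
def pair(name,a,b,z):
    s,f=load(name);h=[hole(f,*a),hole(f,*b)];h=[hole(f,*map(round,p)) for p in h]
    w=p2w("wrist",h,z,s);d=w[0]-w[1]
    print(name,np.round(h,1).tolist(),"mid",np.round(w.mean(0),4),"sep",round(np.linalg.norm(d),4),"yaw",round(np.degrees(np.arctan2(d[1],d[0])),1))
def bush(name,u,v,R,L,z,box=45):
    from scipy.optimize import minimize
    s,f=load(name);hsv=cv2.cvtColor(f,cv2.COLOR_RGB2HSV)
    m=((hsv[...,1]>140)&(hsv[...,0]>18)&(hsv[...,0]<32)).astype(np.uint8)
    n,l,st,_=cv2.connectedComponentsWithStats(cv2.morphologyEx(m,cv2.MORPH_CLOSE,np.ones((3,3))))
    m=cv2.convexHull(np.argwhere(l==l[int(v),int(u)])[:,::-1].astype(np.int32))
    M=np.zeros(f.shape[:2],np.uint8);cv2.fillConvexPoly(M,m,255)
    t=np.linspace(0,2*np.pi,40)
    P=np.array([[R*np.cos(a),e*L/2,R*np.sin(a)] for a in t for e in(-1,1)])
    def ren(q):
        c,sn=np.cos(q[2]),np.sin(q[2]);X=P@np.array([[c,-sn,0],[sn,c,0],[0,0,1]]).T+[q[0],q[1],z]
        I=np.zeros_like(M);cv2.fillConvexPoly(I,(cv2.convexHull(w2p("wrist",X,s).astype(np.float32))*16).astype(np.int32),255,cv2.LINE_AA,4);return I
    cost=lambda q:float(np.abs(cv2.GaussianBlur(ren(q),(0,0),1).astype(float)-cv2.GaussianBlur(M,(0,0),1)).sum()/255)
    p0=p2w("wrist",[(u,v)],z+R*.7,s)[0];best=None
    for a in np.radians(np.arange(-60,61,20)):
        r=minimize(cost,[p0[0],p0[1],a],method="Nelder-Mead",options=dict(initial_simplex=np.array([p0[0],p0[1],a])+np.array([[0,0,0],[.01,0,0],[0,.01,0],[0,0,.3]]),xatol=1e-5,fatol=.1))
        if best is None or r.fun<best.fun:best=r
    q=best.x;print(name,"bush xy",np.round(q[:2],4),"tool yaw",round(np.degrees(q[2]),1),"+90k; cost",round(best.fun,1),"of",(M>0).sum())
E
python3 - <<'E'
from h import *
pair("w_capl",(278,136),(277,225),.016)
pair("w_bases",(338,200),(330,269),.046)
pair("w_basel",(342,194),(335,283),.056)
bush("w_bushs",318,254,.02,.036,.036)
go(0.471,-.333,.15,None)
E
```

```text
w_capl [[277.7, 135.8], [276.0, 224.5]] mid [0.4601 0.3786 0.016 ] sep 0.1058 yaw 81.1
w_bases [[338.0, 200.1], [330.0, 269.0]] mid [0.6763 0.1231 0.046 ] sep 0.0839 yaw 79.0
w_basel [[341.3, 193.8], [334.5, 282.5]] mid [ 0.6391 -0.1641  0.056 ] sep 0.1058 yaw 81.5
w_bushs bush xy [ 0.4705 -0.3345] tool yaw 79.4 +90k; cost 138.1 of 1113
slide now [-82.8  47.3  56.3] roll 0 | at [ 0.4354 -0.2446  0.2063] yaw 82.2 t 5.37 gap 0.0856
```

```bash
python3 -m pendant '[{"slide":[-0.021,0.012,0.014],"roll":1,"grip":1},{"slide":[-0.021,0.012,0.014],"roll":1,"grip":1},{"slide":[-0.021,0.012,0.014],"roll":1,"grip":1},{"slide":[-0.021,0.012,0.014],"roll":1,"grip":1},{"slide":[0,0,0],"roll":0,"grip":1},{"slide":[0,0,0],"roll":0,"grip":1},{"slide":[0,0,0],"roll":0,"grip":1}]' | grep eef
python3 - <<'E'
from h import *
s,f=snap("w_bs2")
u,v=w2p("wrist",[.4705,-.3345,.056],s)[0];print(u,v)
bush("w_bs2",u,v,.02,.036,.036)
go(.4705,-.3345,.15,79.4)
cv2.imwrite("pics/bs2c.png",cv2.resize(cv2.imread("pics/w_bs2.png")[100:350,150:410],(624,600)))
E
```

```text
eef_pos: [0.4685, -0.335, 0.1499]
278.977045686971 201.9910075428361
w_bs2 bush xy [ 0.4702 -0.3348] tool yaw 73.6 +90k; cost 193.5 of 1659
after-roll slide [1.  1.9 0.4] slide now [1.1 1.9 0.4] roll -1.2 | at [ 0.4684 -0.3352  0.1504] yaw 78.2 t 6.0 gap 0.0854
```

View pics/bs2c.png

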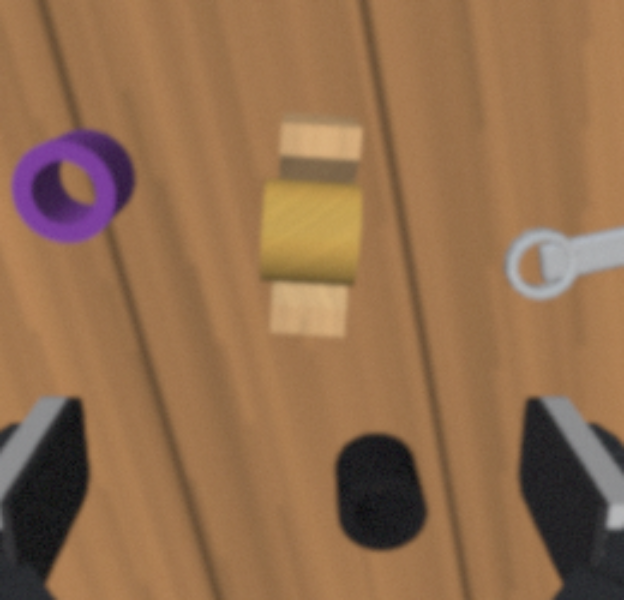

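The crop confirms the bronze bush in the V-block is bush_s, at crop (312,232). The look-alikes are purple (75,185) and black (380,490). The V-block's yaw is about 74.5°, so I go down and grip the bush by its ends.

```bash
python3 -m pendant '[{"slide":[0.001,0.0016,0],"roll":3.7,"grip":1},{"slide":[0,0,0.025],"roll":0,"grip":1},{"slide":[0,0,0.025],"roll":0,"grip":1},{"slide":[0,0,0.025],"roll":0,"grip":1},{"slide":[0,0,0.025],"roll":0,"grip":1},{"slide":[0,0,0.013],"roll":0,"grip":1},{"slide":[0,0,0.013],"roll":0,"grip":1},{"slide":[0,0,0],"roll":0,"grip":1}]'
python3 -m pendant '[{"slide":[0,0,0],"roll":0,"grip":-1},{"slide":[0,0,0],"roll":0,"grip":-1},{"slide":[0,0,0],"roll":0,"grip":-1},{"slide":[0,0,0],"roll":0,"grip":-1},{"slide":[0,0,0],"roll":0,"grip":-1},{"slide":[0,0,0],"roll":0,"grip":-1},{"slide":[0,0,0],"roll":0,"grip":-1},{"slide":[0,0,0],"roll":0,"grip":-1}]'
```

```text
clock: 6.67
eef_pos: [0.4685, -0.3338, 0.0226]
tcp_rot: [-0.002, 0.796, 0.605, -0.0]
contact_force: [-0.2, 0.8, 0.5]
finger_gap: 0.0852
finger_force: 0.0
clock: 7.33
eef_pos: [0.4703, -0.3368, 0.0258]
tcp_rot: [0.001, 0.797, 0.604, 0.0]
contact_force: [-0.7, 0.9, 5.6]
finger_gap: 0.0331
finger_force: 58.9
```

```bash
python3 -m pendant '[{"slide":[0,0,-0.005],"roll":0,"grip":-1},{"slide":[0,0,-0.01],"roll":0,"grip":-1},{"slide":[0,0,-0.015],"roll":0,"grip":-1},{"slide":[0,0,-0.02],"roll":0,"grip":-1},{"slide":[0,0,-0.02],"roll":0,"grip":-1},{"slide":[0,0,0],"roll":0,"grip":-1},{"slide":[0,0,0],"roll":0,"grip":-1}]'
python3 - <<'E'
from h import *
s,f=snap("w_bs3")
cv2.imwrite("pics/bs3c.png",cv2.resize(cv2.imread("pics/w_bs3.png")[180:420,140:420],(700,600)))
print(tool(s)[2],s["eef_pos"],s["joints"][5])
E
```

```text
clock: 7.92
eef_pos: [0.4703, -0.3371, 0.0955]
tcp_rot: [0.002, 0.797, 0.604, 0.0]
contact_force: [0.1, 0.1, -2.2]
finger_gap: 0.0329
finger_force: 59.9
74.33084637898627 [ 0.47027543 -0.33705501  0.09545699] 1.094903255766787
```

View pics/bs3c.png

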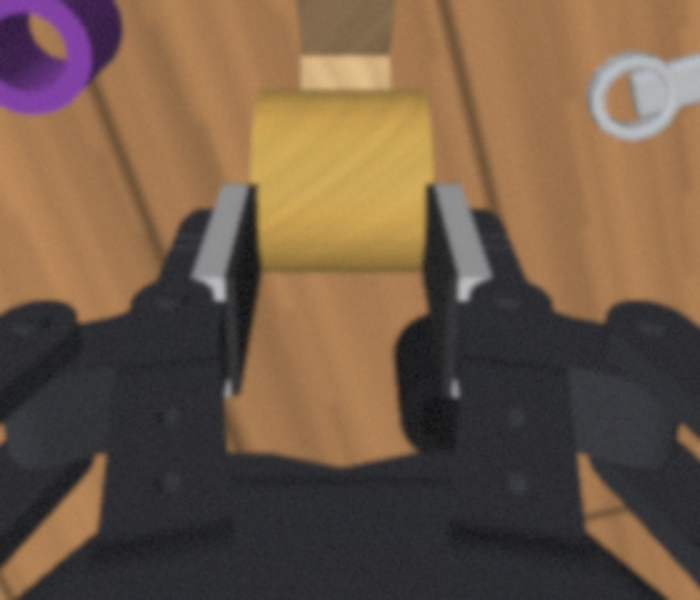

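bush_s is held between the pads, at crop (342,180). I'll measure its offset in the hand.

```bash
cat >> h.py <<'E'
def rel(x,y,s):
    _,R,yw=tool(s);print("in tool:",np.round(R.T@(np.array([x,y,0])-s["eef_pos"])*1000,1)[:2],"yaw",round(yw,2))
E
python3 - <<'E'
from h import *
s,f=load("w_bs3")
for z in(.104,.107,.110): bush("w_bs3",277,252,.02,.036,z)
rel(.4702,-.3347,s)
go(.6763,.1231,.14,79.0)
E
```

```text
w_bs3 bush xy [ 0.4701 -0.3361] tool yaw 75.1 +90k; cost 361.7 of 5001
w_bs3 bush xy [ 0.4705 -0.3353] tool yaw 76.2 +90k; cost 571.2 of 5001
w_bs3 bush xy [ 0.4707 -0.3342] tool yaw 75.5 +90k; cost 793.0 of 5001
in tool: [ 2.4 -1. ] yaw 74.33
after-roll slide [490.4 115.5 -45.9] slide now [498.2  75.2 -45.9] roll -4.7 | at [ 0.4694 -0.3362  0.0941] yaw 74.3 t 7.97 gap 0.0334
```

```bash
python3 -m pendant '[{"slide":[0.01,0,-0.025],"roll":0,"grip":-1},{"slide":[0.02,0.003,-0.025],"roll":0,"grip":-1},{"slide":[0.027,0.004,0],"roll":0,"grip":-1},{"slide":[0.027,0.004,0],"roll":0,"grip":-1},{"slide":[0.027,0.004,0],"roll":0,"grip":-1},{"slide":[0.027,0.004,0],"roll":0,"grip":-1},{"slide":[0.027,0.004,0],"roll":0,"grip":-1},{"slide":[0.027,0.004,0],"roll":0,"grip":-1},{"slide":[0.027,0.004,0],"roll":0,"grip":-1},{"slide":[0.027,0.004,0],"roll":0,"grip":-1}]' | grep eef
python3 -m pendant '[{"slide":[0.027,0.004,0],"roll":0,"grip":-1},{"slide":[0.027,0.004,0],"roll":0,"grip":-1},{"slide":[0.027,0.004,0],"roll":0,"grip":-1},{"slide":[0.027,0.004,0],"roll":0,"grip":-1},{"slide":[0.027,0.004,0],"roll":0,"grip":-1},{"slide":[0.027,0.004,0],"roll":0,"grip":-1},{"slide":[0.027,0.004,0],"roll":0,"grip":-1},{"slide":[0.02,0.004,0],"roll":-4.7,"grip":-1},{"slide":[0.01,0.003,0],"roll":0,"grip":-1},{"slide":[0,0,0],"roll":0,"grip":-1}]' | grep eef
python3 -c 'from h import *;go(.6763,.1231,.14,79.0)'
```

```text
eef_pos: [0.5688, -0.1072, 0.1423]
eef_pos: [0.6614, 0.0949, 0.1422]
after-roll slide [30.5  9.3  2.2] slide now [30.5  9.3  2.2] roll 0.1 | at [0.6614 0.0949 0.1422] yaw 79.1 t 9.63 gap 0.0333
```

```bash
python3 -m pendant '[{"slide":[0.015,0.0047,0.001],"roll":0,"grip":-1},{"slide":[0.014,0.0046,0.001],"roll":0,"grip":-1},{"slide":[0,0,0],"roll":0,"grip":-1},{"slide":[0,0,0],"roll":0,"grip":-1},{"slide":[0,0,0],"roll":0,"grip":-1}]' | grep eef
python3 - <<'E'
from h import *
s,f=snap("w_ins")
go(.6763,.1231,.14,79.0)
for dz in(.004,.007,.010): bush("w_ins",277,252,.02,.036,s["eef_pos"][2]+dz)
c,sn=np.cos(np.radians(79)),np.sin(np.radians(79))
print(w2p("wrist",[[.6763+.042*c,.1231+.042*sn,.046]],s))
cv2.imwrite("pics/insc.png",cv2.resize(cv2.imread("pics/w_ins.png")[120:360,140:420],(700,600)))
E
```

```text
eef_pos: [0.6755, 0.1182, 0.1415]
after-roll slide [ 4.9 -0.3  1.7] slide now [ 4.9 -0.3  1.7] roll -0.1 | at [0.6756 0.1182 0.1417] yaw 78.9 t 10.1 gap 0.0329
w_ins bush xy [0.6746 0.1175] tool yaw 78.4 +90k; cost 170.3 of 4983
w_ins bush xy [0.6749 0.1184] tool yaw -101.3 +90k; cost 273.0 of 4983
w_ins bush xy [0.6759 0.1197] tool yaw -98.5 +90k; cost 469.2 of 4983
[[276.61622727 148.03269794]]
```

View pics/insc.png

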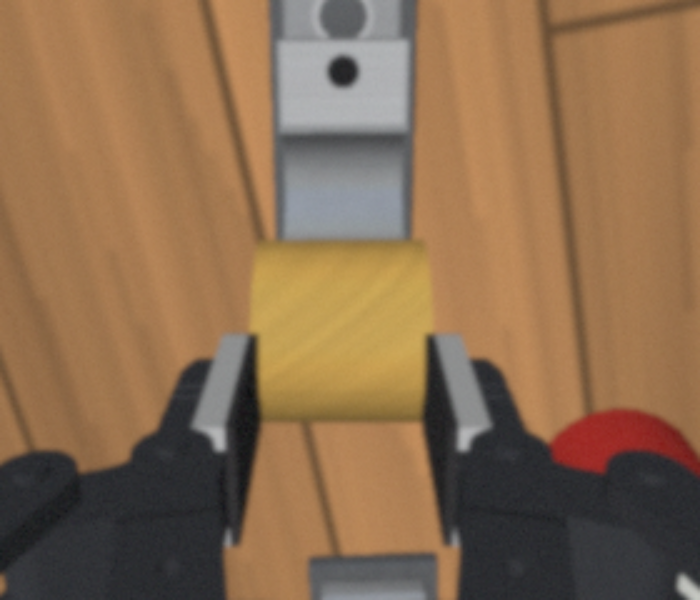

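The far hole is at full-frame (277,148) against a predicted (277,148), so the base pose is right. I shift 3.3 mm along x and go down.

```bash
python3 -m pendant '[{"slide":[0.0033,0,0.01],"roll":0,"grip":-1},{"slide":[0,0,0.02],"roll":0,"grip":-1},{"slide":[0,0,0.02],"roll":0,"grip":-1},{"slide":[0,0,0.02],"roll":0,"grip":-1},{"slide":[0,0,0.012],"roll":0,"grip":-1},{"slide":[0,0,0],"roll":0,"grip":-1},{"slide":[0,0,0],"roll":0,"grip":-1}]' | egrep "eef|contact"
for i in 1 ; do python3 -m pendant '[{"slide":[0,0,0.004],"roll":0,"grip":-1},{"slide":[0,0,0.004],"roll":0,"grip":-1},{"slide":[0,0,0],"roll":0,"grip":-1}]' | egrep "eef|contact"; done
python3 -c 'from h import *;go(.6763,.1231,.0355,79.0)'
```

```text
eef_pos: [0.6762, 0.1226, 0.0594]
contact_force: [0.0, -0.3, -1.8]
eef_pos: [0.6772, 0.1229, 0.0523]
contact_force: [-1.5, 0.7, -2.5]
after-roll slide [-0.  -0.9 16.8] slide now [-0.  -0.9 16.8] roll 0.0 | at [0.6772 0.1229 0.0523] yaw 79.0 t 10.93 gap 0.033
```

```bash
python3 -m pendant '[{"slide":[-0.001,-0.0006,0.004],"roll":0,"grip":-1},{"slide":[0,0,0.004],"roll":0,"grip":-1},{"slide":[0,0,0],"roll":0,"grip":-1}]' | egrep "eef|contact"
python3 -m pendant '[{"slide":[0,0,0.003],"roll":0,"grip":-1},{"slide":[0,0,0],"roll":0,"grip":-1}]' | egrep "eef|contact"
python3 -m pendant '[{"slide":[0,0,0.002],"roll":0,"grip":-1},{"slide":[0,0,0],"roll":0,"grip":-1}]' | egrep "eef|contact"
```

```text
eef_pos: [0.6756, 0.122, 0.0433]
contact_force: [-0.5, -0.0, -2.4]
eef_pos: [0.6759, 0.1221, 0.0405]
contact_force: [-0.3, 0.1, -3.1]
eef_pos: [0.6761, 0.1221, 0.0387]
contact_force: [0.4, 1.3, -2.1]
```

```bash
python3 -m pendant '[{"slide":[0,0,0.002],"roll":0,"grip":-1},{"slide":[0,0,0],"roll":0,"grip":-1}]' | egrep "eef|contact"
python3 -m pendant '[{"slide":[0,0,0.0015],"roll":0,"grip":-1},{"slide":[0,0,0],"roll":0,"grip":-1}]' | egrep "eef|contact"
python3 -m pendant '[{"slide":[0,0,0.0015],"roll":0,"grip":-1},{"slide":[0,0,0],"roll":0,"grip":-1}]' | egrep "eef|contact"
```

```text
eef_pos: [0.676, 0.1221, 0.0367]
contact_force: [0.1, -0.7, -2.3]
eef_pos: [0.6762, 0.1219, 0.0354]
contact_force: [-1.0, -0.3, -2.3]
eef_pos: [0.6763, 0.1217, 0.0352]
contact_force: [-2.3, -0.5, 3.6]
```

```bash
python3 -m pendant '[{"slide":[0,0,0.001],"roll":0,"grip":-1},{"slide":[0,0,0],"roll":0,"grip":-0.1},{"slide":[0,0,0],"roll":0,"grip":0.1},{"slide":[0,0,0],"roll":0,"grip":0.3},{"slide":[0,0,0],"roll":0,"grip":0.5},{"slide":[0,0,-0.01],"roll":0,"grip":0.6},{"slide":[0,0,-0.025],"roll":0,"grip":1},{"slide":[0,0,-0.025],"roll":0,"grip":1},{"slide":[0,0,-0.025],"roll":0,"grip":1},{"slide":[0,0,-0.025],"roll":0,"grip":1}]' 
python3 -m pendant '[{"slide":[0,0,0],"roll":0,"grip":1},{"slide":[0,0,0],"roll":0,"grip":1}]' |grep eef
python3 - <<'E'
from h import *
s,f=snap("w_after")
u,v=w2p("wrist",[.6763,.1231,.066],s)[0]
bush("w_after",u,v,.02,.036,.0455)
cv2.imwrite("pics/afterc.png",cv2.resize(cv2.imread("pics/w_after.png")[60:300,140:420],(700,600)))
go(.482,.11,.15,91.4)
E
```

```text
clock: 12.85
eef_pos: [0.6762, 0.1221, 0.1449]
tcp_rot: [0.0, 0.771, 0.636, 0.0]
contact_force: [1.3, 0.4, -0.5]
finger_gap: 0.0854
finger_force: 0.0
eef_pos: [0.6778, 0.1223, 0.1458]
w_after bush xy [0.6774 0.1227] tool yaw 83.3 +90k; cost 348.9 of 1682
after-roll slide [  -7.4 -194.8   -6.1] slide now [ -48.9 -188.7   -6.4] roll -12.4 | at [0.6765 0.1222 0.1439] yaw 79.0 t 13.07 gap 0.0854
```

View pics/afterc.png

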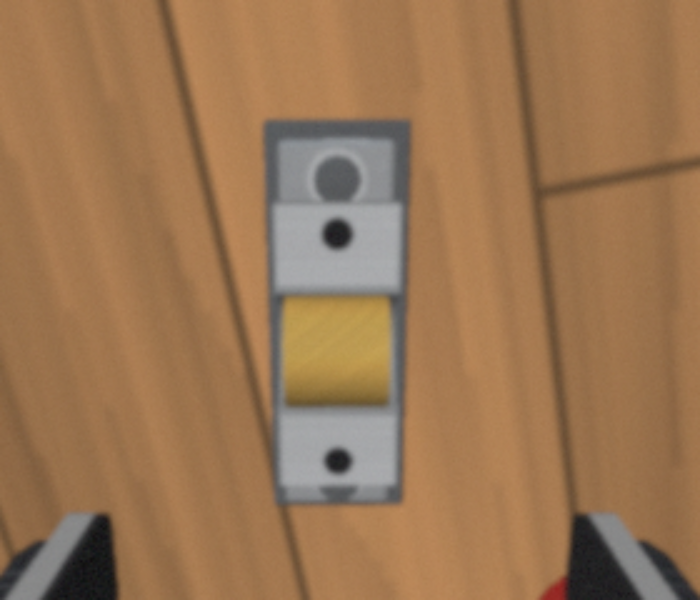

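bush_s lies home and square, with the base holes at crop (338,234) and (338,461). Now cap_s.

```bash
python3 -m pendant '[{"slide":[-0.006,-0.0236,0],"roll":0,"grip":1},{"slide":[-0.006,-0.0236,0],"roll":0,"grip":1},{"slide":[-0.006,-0.0236,0],"roll":0,"grip":1},{"slide":[-0.006,-0.0236,0],"roll":0,"grip":1},{"slide":[-0.006,-0.0236,0],"roll":0,"grip":1},{"slide":[-0.006,-0.0236,0],"roll":0,"grip":1},{"slide":[-0.006,-0.0236,0],"roll":0,"grip":1},{"slide":[-0.006,-0.0236,0],"roll":0,"grip":1},{"slide":[0,0,0],"roll":-6,"grip":1},{"slide":[0,0,0],"roll":-6,"grip":1}]' | grep eef
python3 -m pendant '[{"slide":[0,0,0],"roll":0,"grip":1},{"slide":[0,0,0],"roll":0,"grip":1}]' | grep eef
python3 - <<'E'
from h import *
s,f=snap("w_caps")
pair("w_after",(275,154),(275,244),.046)
h=w2p("wrist",[[.482,.1515,.014],[.484,.0685,.014]],s);print(h)
cv2.imwrite("pics/capsc.png",cv2.resize(cv2.imread("pics/w_caps.png")[80:320,140:420],(700,600)))
E
```

```text
eef_pos: [0.4788, 0.1108, 0.1419]
eef_pos: [0.4809, 0.1108, 0.1422]
w_after [[274.4, 153.2], [274.8, 244.0]] mid [0.6763 0.1232 0.046 ] sep 0.0838 yaw 79.1
[[278.96806915 151.36503292]
 [279.51700002 233.57395107]]
```

View pics/capsc.png

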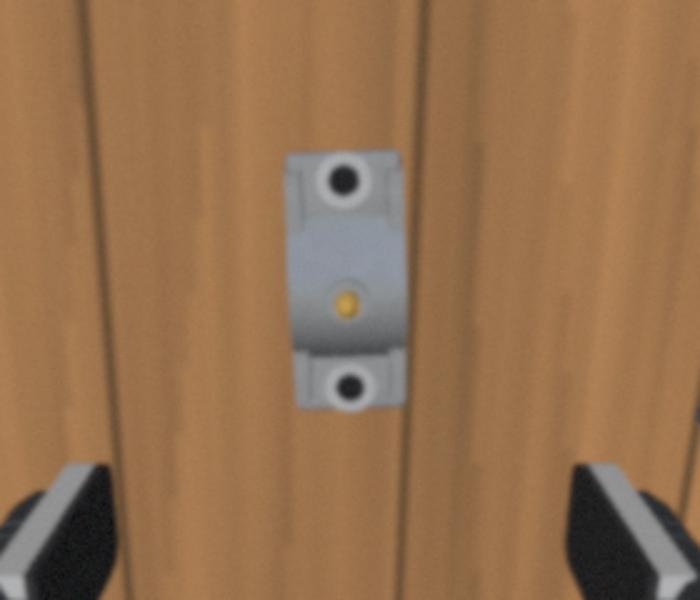

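cap_s is grey and has its oiler. Its holes are at full-frame (278,152) and (280,235).

Run:
```python
from h import *
pair("w_caps",(278,152),(280,235),.014)
s,f=load("w_caps");h=[hole(f,278,152),hole(f,280,235)];w=p2w("wrist",h,.014,s);m=w.mean(0);d=w[0]-w[1]
go(m[0],m[1],.006,np.degrees(np.arctan2(d[1],d[0])))
```

```text
w_caps [[277.0, 151.8], [279.6, 234.7]] mid [0.4821 0.1092 0.014 ] sep 0.0838 yaw 92.7
after-roll slide [ -1.7   0.8 136.3] slide now [ -1.6   1.1 136.3] roll -1.8 | at [0.4812 0.1108 0.1423] yaw 90.9 t 14.12 gap 0.0855
```

```bash
python3 -m pendant '[{"slide":[-0.0016,0.001,0],"roll":-1.8,"grip":1},{"slide":[0,0,0.025],"roll":0,"grip":1},{"slide":[0,0,0.025],"roll":0,"grip":1},{"slide":[0,0,0.025],"roll":0,"grip":1},{"slide":[0,0,0.025],"roll":0,"grip":1},{"slide":[0,0,0.02],"roll":0,"grip":1},{"slide":[0,0,0.01],"roll":0,"grip":1},{"slide":[0,0,0.006],"roll":0,"grip":1},{"slide":[0,0,0],"roll":0,"grip":1},{"slide":[0,0,0],"roll":0,"grip":1}]' | egrep "eef|cont"
python3 -m pendant '[{"slide":[0,0,0],"roll":0,"grip":-1},{"slide":[0,0,0],"roll":0,"grip":-1},{"slide":[0,0,0],"roll":0,"grip":-1},{"slide":[0,0,0],"roll":0,"grip":-1},{"slide":[0,0,0],"roll":0,"grip":-1},{"slide":[0,0,0],"roll":0,"grip":-1},{"slide":[0,0,0],"roll":0,"grip":-1}]'
python3 -c 'from h import *;s,f=snap("w_caps2");go(.4821,.1092,.0,92.7)'
```

```text
eef_pos: [0.4832, 0.1093, 0.0075]
contact_force: [0.1, -0.8, 0.1]
clock: 15.53
eef_pos: [0.483, 0.1093, 0.0076]
tcp_rot: [0.0, 0.689, 0.724, 0.0]
contact_force: [-0.7, -0.2, 5.3]
finger_gap: 0.0101
finger_force: 58.7
after-roll slide [-0.1 -0.9  7.6] slide now [-0.  -0.9  7.6] roll 0.1 | at [0.483  0.1093 0.0076] yaw 92.8 t 15.58 gap 0.0098
```

Run:
```python
import cv2
cv2.imwrite("pics/caps2c.png",cv2.resize(cv2.imread("pics/w_caps2.png")[180:420,140:420],(700,600)))
```

```text
(no output)
```

View pics/caps2c.png

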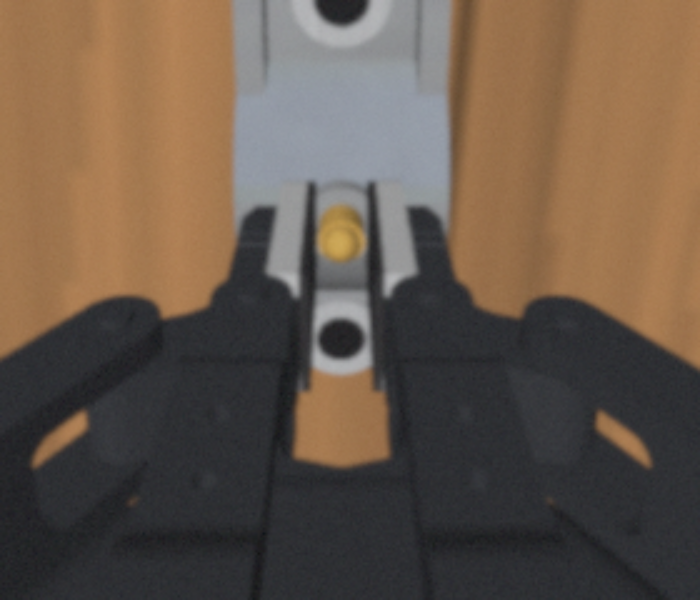

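The fingers have closed to 10 mm, either side of the oiler at crop (341,240), instead of stopping on the 44 mm crown. I check the geometry numerically before opening.

Run:
```python
from h import *
s,f=load("w_caps2")
c=np.array([.4821,.1092,0]);a=np.radians(92.7);X=np.array([np.cos(a),np.sin(a),0]);Y=np.array([X[1],-X[0],0])
for n,p in[("far hole",c+.0419*X+[0,0,.014]),("near hole",c-.0419*X+[0,0,.014]),("oiler top",c+[0,0,.044]),("crown+Y",c+.022*Y+[0,0,.032]),("crown-Y",c-.022*Y+[0,0,.032])]:
    u=w2p("wrist",p,s)[0];print(n,np.round((u-[140,180])*2.5),end=" ")
_,R,_=tool(s)
for n,q in[("tip+x",[.011,.005,0]),("tip-x",[-.011,.005,0]),("gp+x",[.011,.005,-.019]),("gp-x",[-.011,.005,-.019]),("35+x",[.011,.005,-.035]),("35-x",[-.011,.005,-.035])]:
    u=w2p("wrist",s["eef_pos"]+R@np.array(q),s)[0];print(n,np.round((u-[140,180])*2.5),end=" ")
```

```text
far hole [340.  -2.] near hole [340. 338.] oiler top [340. 248.] crown+Y [448. 218.] crown-Y [232. 218.] tip+x [366. 125.] tip-x [365. 211.] gp+x [369. 158.] gp-x [367. 252.] 35+x [372. 192.] 35-x [370. 294.]
```

```bash
python3 -m pendant '[{"slide":[0,0,-0.002],"roll":0,"grip":1},{"slide":[0,0,0],"roll":0,"grip":1},{"slide":[0,0,0],"roll":0,"grip":1},{"slide":[0,0,0],"roll":0,"grip":1},{"slide":[0,0,0],"roll":0,"grip":1},{"slide":[0,0,0],"roll":0,"grip":1},{"slide":[0,0,0],"roll":0,"grip":1}]' | egrep "eef|cont|gap"
python3 -m pendant '[{"slide":[0,0,0.009],"roll":0,"grip":1},{"slide":[0,0,0.003],"roll":0,"grip":1},{"slide":[0,0,0.003],"roll":0,"grip":1},{"slide":[0,0,0],"roll":0,"grip":1},{"slide":[0,0,0],"roll":0,"grip":1}]' | egrep "eef|cont|gap"
python3 - <<'E'
from h import *
s,f=snap("w_caps3");_,R,_=tool(s)
# finger pixels: find bright pad quads columns on row scan at predicted spots
for n in("w_bs3","w_caps3"):
    g=load(n)[1]
    for r in range(225,275,6): print(n,r,[tuple(int(v) for v in g[r,c]) for c in ((316,320,324) if n=="w_bs3" else (366,372,380))])
E
```

```text
eef_pos: [0.4827, 0.1093, 0.009]
contact_force: [-0.3, 0.3, -0.6]
finger_gap: 0.0854
eef_pos: [0.4824, 0.1093, -0.0063]
contact_force: [-0.2, -0.5, -0.7]
finger_gap: 0.0856
w_bs3 225 [(167, 123, 83), (169, 125, 84), (159, 119, 78)]
w_bs3 231 [(160, 116, 77), (167, 122, 81), (169, 125, 82)]
w_bs3 237 [(160, 117, 77), (165, 122, 81), (169, 125, 83)]
w_bs3 243 [(161, 120, 77), (161, 119, 77), (170, 125, 84)]
w_bs3 249 [(163, 121, 81), (161, 117, 78), (165, 119, 80)]
w_bs3 255 [(142, 141, 143), (141, 140, 140), (149, 134, 123)]
w_bs3 261 [(121, 120, 122), (140, 143, 143), (143, 142, 144)]
w_bs3 267 [(67, 66, 68), (143, 144, 146), (142, 143, 144)]
w_bs3 273 [(45, 42, 45), (136, 136, 136), (143, 144, 143)]
w_caps3 225 [(135, 99, 66), (134, 98, 65), (154, 114, 76)]
w_caps3 231 [(135, 100, 69), (137, 101, 65), (153, 111, 74)]
w_caps3 237 [(133, 98, 66), (139, 103, 68), (156, 115, 78)]
w_caps3 243 [(130, 96, 64), (147, 107, 73), (155, 115, 77)]
w_caps3 249 [(133, 100, 68), (151, 108, 74), (157, 116, 78)]
w_caps3 255 [(130, 96, 65), (150, 109, 73), (153, 113, 73)]
w_caps3 261 [(132, 98, 64), (151, 111, 75), (155, 113, 74)]
w_caps3 267 [(134, 99, 67), (36, 32, 36), (146, 146, 147)]
w_caps3 273 [(130, 97, 64), (32, 29, 34), (104, 104, 102)]
```

No contact at TCP z −6 mm, and bare bench shows where the tips should be. So the real tips sit about 27 mm behind the reported TCP. I go 6 mm lower and grip.

```bash
python3 -m pendant '[{"slide":[0,0,0.003],"roll":0,"grip":1},{"slide":[0,0,0.003],"roll":0,"grip":1},{"slide":[0,0,0],"roll":0,"grip":1}]' | egrep "eef|cont|gap"
python3 -m pendant '[{"slide":[0,0,0],"roll":0,"grip":0.5},{"slide":[0,0,0],"roll":0,"grip":0.2},{"slide":[0,0,0],"roll":0,"grip":0.1},{"slide":[0,0,0],"roll":0,"grip":0.1}]' | egrep "eef|cont|gap"
python3 -m pendant '[{"slide":[0,0,0],"roll":0,"grip":-0.2},{"slide":[0,0,0],"roll":0,"grip":-1},{"slide":[0,0,0],"roll":0,"grip":-1},{"slide":[0,0,0],"roll":0,"grip":-1},{"slide":[0,0,0],"roll":0,"grip":-1}]' | egrep "eef|cont|gap|force"
```

```text
eef_pos: [0.4824, 0.1093, -0.0124]
contact_force: [0.8, 0.4, 0.3]
finger_gap: 0.0854
eef_pos: [0.4828, 0.1093, -0.0118]
contact_force: [0.7, -0.3, -0.2]
finger_gap: 0.0469
eef_pos: [0.4829, 0.1093, -0.0115]
contact_force: [-1.4, 0.5, 5.0]
finger_gap: 0.0428
finger_force: 61.6
```

```bash
python3 -m pendant '[{"slide":[0,0,-0.005],"roll":0,"grip":-1},{"slide":[0,0,-0.015],"roll":0,"grip":-1},{"slide":[0,0,-0.025],"roll":0,"grip":-1},{"slide":[0,0,-0.025],"roll":0,"grip":-1},{"slide":[0,0,-0.025],"roll":0,"grip":-1},{"slide":[0,0,-0.017],"roll":0,"grip":-1},{"slide":[0,0,0],"roll":0,"grip":-1}]' | egrep "eef|cont|gap|force"
python3 -m pendant '[{"slide":[0.0006,0.02,0],"roll":0,"grip":-1},{"slide":[0.0006,0.024,0],"roll":0,"grip":-1},{"slide":[0.0006,0.025,0],"roll":0,"grip":-1},{"slide":[0.0006,0.025,0],"roll":0,"grip":-1},{"slide":[0.0006,0.025,0],"roll":0,"grip":-1},{"slide":[0.0006,0.025,0],"roll":0,"grip":-1},{"slide":[0.0006,0.025,0],"roll":0,"grip":-1},{"slide":[0.0006,0.02,0],"roll":4,"grip":-1},{"slide":[0,0,0],"roll":5,"grip":-1},{"slide":[0,0,0],"roll":4.6,"grip":-1}]' | egrep "eef|gap|force"
python3 -m pendant '[{"slide":[0,0,0],"roll":0,"grip":-1},{"slide":[0,0,0],"roll":0,"grip":-1}]' |egrep "eef|cont"
python3 - <<'E'
from h import *
s,f=snap("w_cs4")
go(.6763,.1232,.08,79.1)
u=w2p("wrist",s["eef_pos"]+tool(s)[1]@np.array([[.0419,0,-.0255],[-.0419,0,-.0255]]).T.T[0],s);print("expect far hole",u)
a=np.radians(79.1);print("base far hole",w2p("wrist",[.6763+.0419*np.cos(a),.1232+.0419*np.sin(a),.046],s))
cv2.imwrite("pics/cs4c.png",cv2.resize(cv2.imread("pics/w_cs4.png")[80:380,105:455],(700,600)))
E
```

```text
eef_pos: [0.485, 0.1095, 0.1032]
contact_force: [0.2, 0.5, -3.7]
finger_gap: 0.0426
finger_force: 62.3
eef_pos: [0.671, 0.1232, 0.0968]
contact_force: [-0.7, -0.2, -4.7]
finger_gap: 0.0426
finger_force: 62.7
eef_pos: [0.6699, 0.1233, 0.0978]
contact_force: [0.3, -0.0, -2.8]
after-roll slide [ 1.   6.1 18.4] slide now [ 1.   6.1 18.4] roll 0.2 | at [0.6701 0.1233 0.0984] yaw 79.3 t 19.27 gap 0.0425
expect far hole [[277.31765539 187.19442772]]
base far hole [[286.33210473 160.60301703]]
```

View pics/cs4c.png

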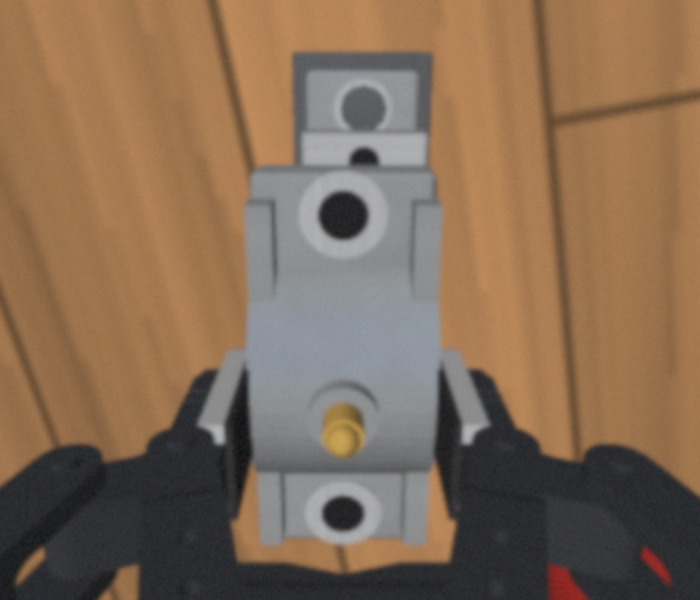

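The cap hangs square, with its holes at crop (343,215) and (343,513). The base hole behind it is at (364,158), as predicted. I align and go down.

```bash
python3 - <<'E'
from h import *
s,f=load("w_cs4");w=p2w("wrist",[hole(f,276,187),hole(f,276,336,7)],s["eef_pos"][2]+.0255,s);_,R,_=tool(s);print(np.round((w-s["eef_pos"])@R*1000,1))
E
python3 -m pendant '[{"slide":[0.001,0.006,0],"roll":0,"grip":-1},{"slide":[0,0,0.01],"roll":0,"grip":-1},{"slide":[0,0,0.008],"roll":0,"grip":-1},{"slide":[0,0,0],"roll":0,"grip":-1},{"slide":[0,0,0],"roll":0,"grip":-1}]' |egrep "eef|cont"
python3 -c 'from h import *;go(.6763,.1232,.0345,79.1)'
```

```text
[[nan nan nan]
 [nan nan nan]]
eef_pos: [0.6761, 0.1232, 0.0806]
contact_force: [-0.6, -0.2, -3.8]
after-roll slide [ 0.1  0.2 46.1] slide now [ 0.1  0.3 46.1] roll 0.1 | at [0.6761 0.1232 0.0806] yaw 79.2 t 19.68 gap 0.0427h.py:38: RuntimeWarning: invalid value encountered in scalar divide
  return int(u)-r+(w*xx).sum()/w.sum(),int(v)-r+(w*yy).sum()/w.sum()
```

```bash
python3 - <<'E'
from h import *
s,f=load("w_cs4");_,R,_=tool(s);w=p2w("wrist",[(276.5,187.5),(276.5,336.5)],s["eef_pos"][2]+.0255,s);print(np.round((w-s["eef_pos"])@R*1000,1))
E
python3 -m pendant '[{"slide":[0,0,0.008],"roll":0,"grip":-1},{"slide":[0,0,0.008],"roll":0,"grip":-1},{"slide":[0,0,0.008],"roll":0,"grip":-1},{"slide":[0,0,0.004],"roll":0,"grip":-1},{"slide":[0,0,0],"roll":0,"grip":-1}]' |egrep "eef|cont"
```

```text
[[ 41.8  -0.4 -25.5]
 [-42.   -0.4 -25.5]]
eef_pos: [0.676, 0.1232, 0.0522]
contact_force: [0.7, -1.2, -4.4]
```

```bash
python3 -m pendant '[{"slide":[0,0,0.005],"roll":0,"grip":-1},{"slide":[0,0,0.005],"roll":0,"grip":-1},{"slide":[0,0,0.003],"roll":0,"grip":-1},{"slide":[0,0,0],"roll":0,"grip":-1}]' |egrep "eef|cont"
python3 -m pendant '[{"slide":[0,0,0.002],"roll":0,"grip":-1},{"slide":[0,0,0],"roll":0,"grip":-1}]' |egrep "eef|cont"
python3 -m pendant '[{"slide":[0,0,0.002],"roll":0,"grip":-1},{"slide":[0,0,0],"roll":0,"grip":-1}]' |egrep "eef|cont"
python3 -m pendant '[{"slide":[0,0,0.0015],"roll":0,"grip":-1},{"slide":[0,0,0],"roll":0,"grip":-1}]' |egrep "eef|cont"
```

```text
eef_pos: [0.6767, 0.1232, 0.0401]
contact_force: [-0.5, 0.1, -4.5]
eef_pos: [0.6773, 0.1233, 0.0389]
contact_force: [0.1, 0.1, -4.8]
eef_pos: [0.6773, 0.1233, 0.0369]
contact_force: [-0.6, -0.4, -4.2]
eef_pos: [0.6773, 0.1233, 0.0354]
contact_force: [0.8, 0.1, -3.3]
```

```bash
python3 -m pendant '[{"slide":[0,0,0.0015],"roll":0,"grip":-1},{"slide":[0,0,0],"roll":0,"grip":-1}]' |egrep "eef|cont"
python3 -m pendant '[{"slide":[0,0,0.001],"roll":0,"grip":-1},{"slide":[0,0,0],"roll":0,"grip":-1}]' |egrep "eef|cont"
```

```text
eef_pos: [0.6775, 0.1233, 0.0346]
contact_force: [-0.9, -0.4, -0.1]
eef_pos: [0.6775, 0.1233, 0.0346]
contact_force: [-4.5, -0.4, 5.7]
```

The cap is seated at the expected height. I release it, rise and check.

```bash
python3 -m pendant '[{"slide":[0,0,0],"roll":0,"grip":0.1},{"slide":[0,0,0],"roll":0,"grip":0.3},{"slide":[0,0,0],"roll":0,"grip":0.6},{"slide":[0,0,0],"roll":0,"grip":1},{"slide":[0,0,-0.01],"roll":0,"grip":1},{"slide":[0,0,-0.025],"roll":0,"grip":1},{"slide":[0,0,-0.025],"roll":0,"grip":1},{"slide":[0,0,-0.025],"roll":0,"grip":1},{"slide":[0,0,-0.025],"roll":0,"grip":1},{"slide":[0,0,0],"roll":0,"grip":1}]' |egrep "eef|cont|gap"
python3 -m pendant '[{"slide":[0,0,0],"roll":0,"grip":1},{"slide":[0,0,0],"roll":0,"grip":1}]' |egrep "eef"
python3 - <<'E'
from h import *
s,f=snap("w_cs5");a=np.radians(79.1);X=np.array([np.cos(a),np.sin(a),0])
p=w2p("wrist",np.array([.6763,.1232,.06])+np.outer([.0419,-.0419],X),s);print(p)
pair("w_cs5",p[0],p[1],.06)
go(.466,-.121,.15,109.5)
E
```

```text
eef_pos: [0.681, 0.1236, 0.1502]
contact_force: [1.3, -0.3, 1.0]
finger_gap: 0.0853
eef_pos: [0.6771, 0.1233, 0.1431]
[[275.88882611 156.57387429]
 [275.76275569 252.20606328]]
w_cs5 [[276.2, 155.6], [276.6, 252.1]] mid [0.6769 0.1235 0.06  ] sep 0.0845 yaw 79.4
after-roll slide [-159.9 -280.    -7.9] slide now [-279.3 -161.2   -7.5] roll -30.3 | at [0.6766 0.1232 0.1421] yaw 79.2 t 22.32 gap 0.0857
```

```bash
python3 -m pendant '[{"slide":[-0.0233,-0.0134,0],"roll":0,"grip":1},{"slide":[-0.0233,-0.0134,0],"roll":0,"grip":1},{"slide":[-0.0233,-0.0134,0],"roll":0,"grip":1},{"slide":[-0.0233,-0.0134,0],"roll":0,"grip":1},{"slide":[-0.0233,-0.0134,0],"roll":0,"grip":1},{"slide":[-0.0233,-0.0134,0],"roll":0,"grip":1},{"slide":[-0.0233,-0.0134,0],"roll":0,"grip":1},{"slide":[-0.0233,-0.0134,0],"roll":0,"grip":1},{"slide":[-0.0233,-0.0134,0],"roll":0,"grip":1},{"slide":[-0.0233,-0.0134,0],"roll":0,"grip":1}]' |egrep "eef"
python3 -m pendant '[{"slide":[-0.0233,-0.0134,0],"roll":0,"grip":1},{"slide":[-0.0233,-0.0134,0],"roll":0,"grip":1},{"slide":[0,0,0],"roll":-6,"grip":1},{"slide":[0,0,0],"roll":-6,"grip":1},{"slide":[0,0,0],"roll":-6,"grip":1},{"slide":[0,0,0],"roll":-6,"grip":1},{"slide":[0,0,0],"roll":-6,"grip":1},{"slide":[0,0,0],"roll":0,"grip":1},{"slide":[0,0,0],"roll":0,"grip":1}]' |egrep "eef"
python3 - <<'E'
from h import *
s,f=snap("w_bl")
u,v=w2p("wrist",[.466,-.121,.076],s)[0];print(u,v)
bush("w_bl",u,v,.028,.042,.048)
go(.466,-.121,.15,109.5)
cv2.imwrite("pics/blc.png",cv2.resize(cv2.imread("pics/w_bl.png")[80:380,105:455],(700,600)))
E
```

```text
eef_pos: [0.5001, -0.081, 0.1417]
eef_pos: [0.4663, -0.121, 0.1422]
277.2070657932543 212.9833717707685
w_bl bush xy [ 0.4642 -0.1209] tool yaw -69.2 +90k; cost 271.0 of 3252
after-roll slide [ 0.2 -0.5 -7.7] slide now [ 0.2 -0.5 -7.7] roll -0.4 | at [ 0.4665 -0.1211  0.1423] yaw 109.1 t 23.95 gap 0.0854
```

View pics/blc.png

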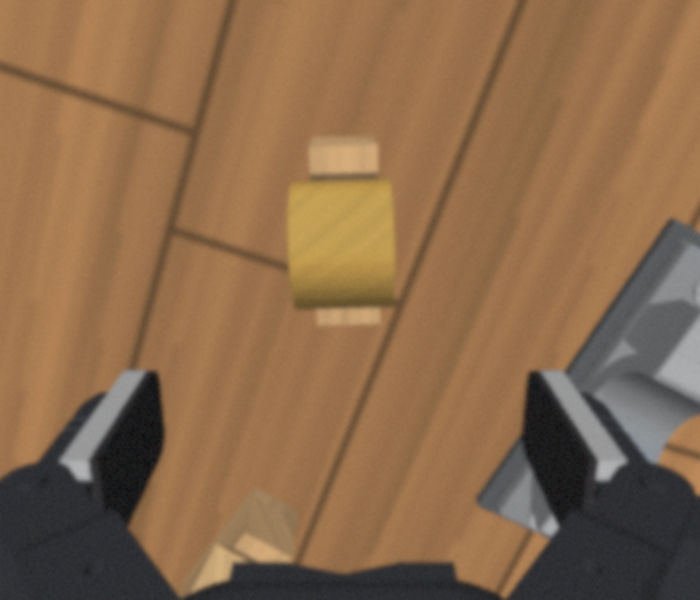

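bush_l is square under the gripper, its body at crop (288–395, 182–308), and the V-block top is clear of the fingers. I go down to TCP 0.018 and grip.

```bash
python3 -m pendant '[{"slide":[0.0008,-0.001,0],"roll":-1,"grip":1},{"slide":[0,0,0.025],"roll":0,"grip":1},{"slide":[0,0,0.025],"roll":0,"grip":1},{"slide":[0,0,0.025],"roll":0,"grip":1},{"slide":[0,0,0.02],"roll":0,"grip":1},{"slide":[0,0,0.015],"roll":0,"grip":1},{"slide":[0,0,0.008],"roll":0,"grip":1},{"slide":[0,0,0.004],"roll":0,"grip":1},{"slide":[0,0,0],"roll":0,"grip":1},{"slide":[0,0,0],"roll":0,"grip":1}]' |egrep "eef|cont"
python3 -m pendant '[{"slide":[0,0,0],"roll":0,"grip":0.5},{"slide":[0,0,0],"roll":0,"grip":0.1},{"slide":[0,0,0],"roll":0,"grip":-0.2},{"slide":[0,0,0],"roll":0,"grip":-1},{"slide":[0,0,0],"roll":0,"grip":-1},{"slide":[0,0,0],"roll":0,"grip":-1},{"slide":[0,0,0],"roll":0,"grip":-1}]' |egrep "eef|cont|gap|force"
```

```text
eef_pos: [0.4664, -0.1211, 0.0216]
contact_force: [-0.3, 0.7, 0.6]
eef_pos: [0.4663, -0.1212, 0.0219]
contact_force: [-0.8, 0.2, 5.1]
finger_gap: 0.041
finger_force: 60.1
```

```bash
python3 -m pendant '[{"slide":[0,0,-0.005],"roll":0,"grip":-1},{"slide":[0,0,-0.01],"roll":0,"grip":-1},{"slide":[0,0,-0.02],"roll":0,"grip":-1},{"slide":[0,0,-0.025],"roll":0,"grip":-1},{"slide":[0,0,-0.025],"roll":0,"grip":-1},{"slide":[0,0,-0.025],"roll":0,"grip":-1},{"slide":[0,0,0],"roll":7,"grip":-1},{"slide":[0,0,0],"roll":7,"grip":-1},{"slide":[0,0,0],"roll":7,"grip":-1},{"slide":[0,0,0],"roll":7,"grip":-1}]' |egrep "eef|cont|gap|force"
python3 -m pendant '[{"slide":[0,0,0],"roll":0,"grip":-1},{"slide":[0,0,0],"roll":0,"grip":-1}]' |egrep "eef"
python3 - <<'E'
from h import *
s,f=snap("w_bl2")
u,v=w2p("wrist",s["eef_pos"]+[0,0,.03],s)[0];print(u,v)
for dz in(.02,.026,.03):bush("w_bl2",u,v-20,.028,.042,s["eef_pos"][2]+dz)
go(.6391,-.1641,.13,81.5)
E
```

```text
eef_pos: [0.4651, -0.1206, 0.1314]
contact_force: [0.8, -0.2, -5.2]
finger_gap: 0.0408
finger_force: 62.3
eef_pos: [0.4653, -0.1206, 0.1311]
277.3829361280447 272.2605033681292
w_bl2 bush xy [ 0.4644 -0.1221] tool yaw -97.6 +90k; cost 283.0 of 10767
w_bl2 bush xy [ 0.4644 -0.12  ] tool yaw 82.1 +90k; cost 660.5 of 10767
w_bl2 bush xy [ 0.4656 -0.1187] tool yaw -97.2 +90k; cost 1371.9 of 10767
after-roll slide [-17.3 178.1   1.1] slide now [-20.1 177.8   0.9] roll 0.9 | at [ 0.4655 -0.1207  0.1311] yaw 82.4 t 26.42 gap 0.0408
```

```bash
python3 -m pendant '[{"slide":[-0.0026,0.0222,0],"roll":0,"grip":-1},{"slide":[-0.0026,0.0222,0],"roll":0,"grip":-1},{"slide":[-0.0026,0.0222,0],"roll":0,"grip":-1},{"slide":[-0.0026,0.0222,0],"roll":0,"grip":-1},{"slide":[-0.0026,0.0222,0],"roll":0,"grip":-1},{"slide":[-0.0026,0.0222,0],"roll":0,"grip":-1},{"slide":[-0.0026,0.0222,0],"roll":0,"grip":-1},{"slide":[-0.0026,0.0222,0],"roll":0.9,"grip":-1},{"slide":[0,0,0],"roll":0,"grip":-1},{"slide":[0,0,0],"roll":0,"grip":-1}]' |egrep "eef|cont"
python3 - <<'E'
from h import *
s,f=snap("w_bl3")
go(.6391,-.1641,.06,81.5)
u,v=w2p("wrist",s["eef_pos"]+[0,0,.03],s)[0]
bush("w_bl3",u,v-20,.028,.042,s["eef_pos"][2]+.026)
a=np.radians(81.5);p=w2p("wrist",[.6391+.0529*np.cos(a),-.1641+.0529*np.sin(a),.056],s)[0];h=hole(f,*p);h=hole(f,*h)
print("far hole pred",p,"seen",h, "shift mm",(p2w("wrist",[h],.056,s)-p2w("wrist",[p],.056,s))*1000)
E
```

```text
eef_pos: [0.6394, -0.1656, 0.13]
contact_force: [-0.2, 0.3, -5.9]
after-roll slide [ 1.2  0.6 70. ] slide now [ 1.2  0.8 70. ] roll -0.1 | at [ 0.6383 -0.1652  0.13  ] yaw 81.4 t 27.3 gap 0.0408
w_bl3 bush xy [ 0.6389 -0.1647] tool yaw 82.9 +90k; cost 660.5 of 10777
far hole pred [276.23102105 141.51169469] seen (np.float64(276.24117647058824), np.float64(141.19859525899912)) shift mm [[0.0426058  0.23033034 0.        ]]
```

```bash
python3 -m pendant '[{"slide":[0.0005,0.0004,0.01],"roll":0,"grip":-1},{"slide":[0,0,0.02],"roll":0,"grip":-1},{"slide":[0,0,0.02],"roll":0,"grip":-1},{"slide":[0,0,0.016],"roll":0,"grip":-1},{"slide":[0,0,0.01],"roll":0,"grip":-1},{"slide":[0,0,0.005],"roll":0,"grip":-1},{"slide":[0,0,0.004],"roll":0,"grip":-1},{"slide":[0,0,0],"roll":0,"grip":-1},{"slide":[0,0,0],"roll":0,"grip":-1}]' |egrep "eef|cont"
python3 -c 'from h import *;go(.6391,-.1641,.0295,81.5)'
```

```text
eef_pos: [0.6401, -0.1653, 0.0468]
contact_force: [0.3, -0.3, -5.9]
after-roll slide [ 1.  -1.1 17.3] slide now [ 1.  -1.1 17.3] roll -0.2 | at [ 0.6401 -0.1653  0.0468] yaw 81.3 t 28.05 gap 0.0408
```

```bash
python3 -m pendant '[{"slide":[0.0005,-0.0008,0.005],"roll":0,"grip":-1},{"slide":[0,0,0.004],"roll":0,"grip":-1},{"slide":[0,0,0],"roll":0,"grip":-1}]' |egrep "eef|cont"
python3 -m pendant '[{"slide":[0,0,0.002],"roll":0,"grip":-1},{"slide":[0,0,0.002],"roll":0,"grip":-1},{"slide":[0,0,0],"roll":0,"grip":-1}]' |egrep "eef|cont"
python3 -m pendant '[{"slide":[0,0,0.002],"roll":0,"grip":-1},{"slide":[0,0,0],"roll":0,"grip":-1}]' |egrep "eef|cont"
```

```text
eef_pos: [0.6384, -0.1643, 0.0365]
contact_force: [-1.5, -0.4, -6.5]
eef_pos: [0.6386, -0.1644, 0.0327]
contact_force: [-0.0, -0.4, -6.4]
eef_pos: [0.6387, -0.1645, 0.0308]
contact_force: [-0.8, 0.6, -6.1]
```

```bash
python3 -m pendant '[{"slide":[0,0,0.0015],"roll":0,"grip":-1},{"slide":[0,0,0],"roll":0,"grip":-1}]' |egrep "eef|cont"
python3 -m pendant '[{"slide":[0,0,0.0015],"roll":0,"grip":-1},{"slide":[0,0,0],"roll":0,"grip":-1}]' |egrep "eef|cont"
```

```text
eef_pos: [0.6391, -0.1648, 0.0301]
contact_force: [-1.4, -0.6, -3.4]
eef_pos: [0.6392, -0.165, 0.03]
contact_force: [-4.1, -0.6, 5.3]
```

Seated. I release, rise and check, then work out the move to cap_l.

```bash
python3 -m pendant '[{"slide":[0,0,0],"roll":0,"grip":-0.05},{"slide":[0,0,0],"roll":0,"grip":0.1},{"slide":[0,0,0],"roll":0,"grip":0.3},{"slide":[0,0,0],"roll":0,"grip":0.6},{"slide":[0,0,-0.01],"roll":0,"grip":1},{"slide":[0,0,-0.025],"roll":0,"grip":1},{"slide":[0,0,-0.025],"roll":0,"grip":1},{"slide":[0,0,-0.025],"roll":0,"grip":1},{"slide":[0,0,-0.025],"roll":0,"grip":1},{"slide":[0,0,0],"roll":0,"grip":1}]' |egrep "eef|cont|gap"
python3 -m pendant '[{"slide":[0,0,0],"roll":0,"grip":1},{"slide":[0,0,0],"roll":0,"grip":1}]' |egrep "eef"
python3 - <<'E'
from h import *
s,f=snap("w_bl4");a=np.radians(81.5);X=np.array([np.cos(a),np.sin(a),0])
p=w2p("wrist",np.array([.6391,-.1641,.056])+np.outer([.0529,-.0529],X),s)
pair("w_bl4",p[0],p[1],.056)
u,v=w2p("wrist",[.6391,-.1641,.084],s)[0]
bush("w_bl4",u,v,.028,.042,.0555)
bush("w_bl4",u,v,.028,.042,.0625)
go(.4601,.3786,.14,81.1)
E
```

```text
eef_pos: [0.6425, -0.1657, 0.1449]
contact_force: [1.0, 0.7, 0.9]
finger_gap: 0.0854
eef_pos: [0.6387, -0.1644, 0.1381]
w_bl4 [[277.2, 141.6], [277.5, 263.5]] mid [ 0.6393 -0.164   0.056 ] sep 0.1062 yaw 81.5
w_bl4 bush xy [ 0.6384 -0.1648] tool yaw -96.4 +90k; cost 456.7 of 3370
w_bl4 bush xy [ 0.6374 -0.1637] tool yaw -99.4 +90k; cost 682.5 of 3370
after-roll slide [ 508.7 -259.9   -2.8] slide now [ 509.7 -257.8   -2.2] roll 0.2 | at [ 0.6382 -0.1642  0.1372] yaw 81.3 t 30.1 gap 0.0853
```

```bash
python3 -m pendant '[{"slide":[0.0255,-0.0129,0],"roll":0,"grip":1},{"slide":[0.0255,-0.0129,0],"roll":0,"grip":1},{"slide":[0.0255,-0.0129,0],"roll":0,"grip":1},{"slide":[0.0255,-0.0129,0],"roll":0,"grip":1},{"slide":[0.0255,-0.0129,0],"roll":0,"grip":1},{"slide":[0.0255,-0.0129,0],"roll":0,"grip":1},{"slide":[0.0255,-0.0129,0],"roll":0,"grip":1},{"slide":[0.0255,-0.0129,0],"roll":0,"grip":1},{"slide":[0.0255,-0.0129,0],"roll":0,"grip":1},{"slide":[0.0255,-0.0129,0],"roll":0,"grip":1}]' |egrep "eef"
python3 -m pendant '[{"slide":[0.0255,-0.0129,0],"roll":0,"grip":1},{"slide":[0.0255,-0.0129,0],"roll":0,"grip":1},{"slide":[0.0255,-0.0129,0],"roll":0,"grip":1},{"slide":[0.0255,-0.0129,0],"roll":0,"grip":1},{"slide":[0.0255,-0.0129,0],"roll":0,"grip":1},{"slide":[0.0255,-0.0129,0],"roll":0,"grip":1},{"slide":[0.0255,-0.0129,0],"roll":0,"grip":1},{"slide":[0.0255,-0.0129,0],"roll":0,"grip":1},{"slide":[0.0255,-0.0129,0],"roll":0,"grip":1},{"slide":[0.0255,-0.0129,0],"roll":0,"grip":1}]' |egrep "eef"
python3 -c 'from h import *;go(.4601,.3786,.14,81.1)'
```

```text
eef_pos: [0.548, 0.1082, 0.1366]
eef_pos: [0.4591, 0.3793, 0.1366]
after-roll slide [-0.5  1.1 -3.4] slide now [-0.5  1.1 -3.4] roll 0.2 | at [0.4591 0.3793 0.1366] yaw 81.3 t 31.77 gap 0.0856
```

```bash
python3 -m pendant '[{"slide":[0,0,0],"roll":0,"grip":1},{"slide":[0,0,0],"roll":0,"grip":1}]' |egrep "eef"
python3 - <<'E'
from h import *
s,f=snap("w_cl2");a=np.radians(81.1);X=np.array([np.cos(a),np.sin(a),0])
p=w2p("wrist",np.array([.4601,.3786,.016])+np.outer([.0529,-.0529],X),s)
pair("w_cl2",p[0],p[1],.016)
h=[hole(f,*p[0]),hole(f,*p[1])];w=p2w("wrist",h,.016,s);m=w.mean(0);d=w[0]-w[1]
print("colour",f[int(p.mean(0)[1])-8,int(p.mean(0)[0])])
go(m[0],m[1],-.005,np.degrees(np.arctan2(d[1],d[0])))
E
```

```text
eef_pos: [0.4592, 0.3792, 0.1366]
w_cl2 [[278.5, 138.8], [277.6, 246.3]] mid [0.4601 0.3786 0.016 ] sep 0.106 yaw 81.1
colour [139 146 156]
after-roll slide [  0.4   0.4 141.7] slide now [  0.7   0.7 141.7] roll 0.3 | at [0.4596 0.3783 0.1367] yaw 81.4 t 31.98 gap 0.0854
```

```bash
python3 -m pendant '[{"slide":[-0.0003,0.0007,0],"roll":0.3,"grip":1},{"slide":[0,0,0.025],"roll":0,"grip":1},{"slide":[0,0,0.025],"roll":0,"grip":1},{"slide":[0,0,0.025],"roll":0,"grip":1},{"slide":[0,0,0.025],"roll":0,"grip":1},{"slide":[0,0,0.02],"roll":0,"grip":1},{"slide":[0,0,0.012],"roll":0,"grip":1},{"slide":[0,0,0.009],"roll":0,"grip":1},{"slide":[0,0,0],"roll":0,"grip":1},{"slide":[0,0,0],"roll":0,"grip":1}]' |egrep "eef|cont"
python3 -m pendant '[{"slide":[0,0,0],"roll":0,"grip":0.6},{"slide":[0,0,0],"roll":0,"grip":0.3},{"slide":[0,0,0],"roll":0,"grip":0.1},{"slide":[0,0,0],"roll":0,"grip":-1},{"slide":[0,0,0],"roll":0,"grip":-1},{"slide":[0,0,0],"roll":0,"grip":-1},{"slide":[0,0,0],"roll":0,"grip":-1}]' |egrep "eef|cont|gap|force"
```

```text
eef_pos: [0.4617, 0.3778, -0.0026]
contact_force: [0.8, -0.0, 0.1]
eef_pos: [0.4618, 0.3788, -0.0014]
contact_force: [-1.3, -0.6, 5.5]
finger_gap: 0.0483
finger_force: 63.5
```

```bash
python3 -m pendant '[{"slide":[0,0,-0.005],"roll":0,"grip":-1},{"slide":[0,0,-0.015],"roll":0,"grip":-1},{"slide":[0,0,-0.025],"roll":0,"grip":-1},{"slide":[0,0,-0.025],"roll":0,"grip":-1},{"slide":[0,0,-0.025],"roll":0,"grip":-1},{"slide":[0,0,-0.025],"roll":0,"grip":-1},{"slide":[0,0,-0.015],"roll":0,"grip":-1},{"slide":[0,0,0],"roll":0,"grip":-1}]' |egrep "eef|cont|gap|force"
python3 -m pendant '[{"slide":[-0.012,0.006,0],"roll":0,"grip":-1},{"slide":[-0.02,0.01,0],"roll":0,"grip":-1},{"slide":[-0.0254,0.013,0],"roll":0,"grip":-1},{"slide":[-0.0254,0.013,0],"roll":0,"grip":-1},{"slide":[-0.0254,0.013,0],"roll":0,"grip":-1},{"slide":[-0.0254,0.013,0],"roll":0,"grip":-1},{"slide":[-0.0254,0.013,0],"roll":0,"grip":-1},{"slide":[-0.0254,0.013,0],"roll":0,"grip":-1},{"slide":[-0.0254,0.013,0],"roll":0,"grip":-1},{"slide":[-0.0254,0.013,0],"roll":0,"grip":-1}]' |egrep "eef|cont|gap"
python3 -m pendant '[{"slide":[-0.0254,0.013,0],"roll":0,"grip":-1},{"slide":[-0.0254,0.013,0],"roll":0,"grip":-1},{"slide":[-0.0254,0.013,0],"roll":0,"grip":-1},{"slide":[-0.0254,0.013,0],"roll":0,"grip":-1},{"slide":[-0.0254,0.013,0],"roll":0,"grip":-1},{"slide":[-0.0254,0.013,0],"roll":0,"grip":-1},{"slide":[-0.0254,0.013,0],"roll":0,"grip":-1},{"slide":[-0.0254,0.013,0],"roll":0,"grip":-1},{"slide":[-0.0254,0.013,0],"roll":0,"grip":-1},{"slide":[-0.015,0.008,0],"roll":0,"grip":-1}]' |egrep "eef|cont|gap"
python3 -c 'from h import *;go(.6392,-.164,.12,81.5)'
```

```text
eef_pos: [0.4628, 0.3792, 0.1354]
contact_force: [1.5, 0.2, -7.2]
finger_gap: 0.0482
finger_force: 64.3
eef_pos: [0.5414, 0.1251, 0.1298]
contact_force: [-0.9, 0.8, -7.2]
finger_gap: 0.0485
eef_pos: [0.6275, -0.1363, 0.1293]
contact_force: [-0.2, 0.1, -7.2]
finger_gap: 0.0486
after-roll slide [-25.6  15.7   9.3] slide now [-25.5  16.    9.3] roll -0.6 | at [ 0.6275 -0.1363  0.1293] yaw 80.9 t 35.73 gap 0.0486
```

```bash
python3 -m pendant '[{"slide":[-0.0128,0.008,0],"roll":0,"grip":-1},{"slide":[-0.0127,0.008,0],"roll":-0.6,"grip":-1},{"slide":[0,0,0],"roll":0,"grip":-1},{"slide":[0,0,0],"roll":0,"grip":-1},{"slide":[0,0,0],"roll":0,"grip":-1}]' |egrep "eef|cont|gap"
python3 - <<'E'
from h import *
s,f=snap("w_cl3");_,R,_=tool(s)
X=s["eef_pos"]+np.array([[.0529,0,-.0174],[-.0529,0,-.0174]])@R.T
p=w2p("wrist",X,s);print(p)
h=[hole(f,*p[0],9),hole(f,*p[1],9)];h=[hole(f,*q,9) for q in h]
w=p2w("wrist",h,s["eef_pos"][2]+.0174,s);print(h,np.round((w-s["eef_pos"])@R*1000,1))
go(.6392,-.164,.0546,81.5)
E
```

```text
eef_pos: [0.6387, -0.16, 0.13]
contact_force: [-0.3, -0.1, -7.4]
finger_gap: 0.0482
[[277.3482118  161.08322367]
 [277.26244402 342.46501657]]h.py:38: RuntimeWarning: invalid value encountered in scalar divide
  return int(u)-r+(w*xx).sum()/w.sum(),int(v)-r+(w*yy).sum()/w.sum()
Traceback (most recent call last):
  File "h.py", line 36, in hole
    g=f.mean(2)[int(v)-r:int(v)+r+1,int(u)-r:int(u)+r+1]
                ~~~^^^
ValueError: cannot convert float NaN to integer
```

Run:
```python
from h import *
s,f=load("w_cl3");_,R,_=tool(s)
g=f.mean(2)
for u,v in((277,161),(277,342)):
    b=(g[v-22:v+23,u-16:u+17]<75).astype(np.uint8);n,l,st,c=cv2.connectedComponentsWithStats(b)
    for i in range(1,n):
        if st[i,4]>20:
            q=(c[i]+[u-16,v-22]);w=p2w("wrist",[q],s["eef_pos"][2]+.0174,s);print(np.round(q,1),st[i],np.round((w-s["eef_pos"])@R*1000,1))
go(.6392,-.164,.0546,81.5)
```

```text
[276.1 161.5] [  4  12  23  22 392] [[ 52.7  -0.6 -17.3]]
[276.3 342.8] [  7  16  18  15 212] [[-53.1  -0.6 -17.5]]
after-roll slide [-4.2  0.8 75.9] slide now [-4.3  1.  75.9] roll 0.1 | at [ 0.639  -0.1598  0.1305] yaw 81.6 t 36.2 gap 0.0481
```

Both holes of the held cap are symmetric (±53 mm), so it is central in the hand. I align and descend.

```bash
python3 -m pendant '[{"slide":[-0.004,0.0008,0],"roll":0,"grip":-1},{"slide":[0,0,0.015],"roll":0,"grip":-1},{"slide":[0,0,0.015],"roll":0,"grip":-1},{"slide":[0,0,0.01],"roll":0,"grip":-1},{"slide":[0,0,0.006],"roll":0,"grip":-1},{"slide":[0,0,0],"roll":0,"grip":-1},{"slide":[0,0,0],"roll":0,"grip":-1}]' |egrep "eef|cont|gap"
python3 -c 'from h import *;go(.6392,-.164,.0546,81.5)'
```

```text
eef_pos: [0.6406, -0.1645, 0.086]
contact_force: [0.0, 0.8, -6.3]
finger_gap: 0.048
after-roll slide [ 0.3 -1.4 31.4] slide now [ 0.3 -1.4 31.4] roll 0.1 | at [ 0.6406 -0.1645  0.086 ] yaw 81.6 t 36.78 gap 0.048
```

```bash
python3 -m pendant '[{"slide":[0.0003,-0.001,0.006],"roll":0,"grip":-1},{"slide":[0,0,0.006],"roll":0,"grip":-1},{"slide":[0,0,0.005],"roll":0,"grip":-1},{"slide":[0,0,0.004],"roll":0,"grip":-1},{"slide":[0,0,0],"roll":0,"grip":-1}]' |egrep "eef|cont"
python3 -m pendant '[{"slide":[0,0,0.003],"roll":0,"grip":-1},{"slide":[0,0,0.003],"roll":0,"grip":-1},{"slide":[0,0,0],"roll":0,"grip":-1}]' |egrep "eef|cont"
python3 -m pendant '[{"slide":[0,0,0.002],"roll":0,"grip":-1},{"slide":[0,0,0],"roll":0,"grip":-1}]' |egrep "eef|cont"
```

```text
eef_pos: [0.6389, -0.164, 0.0637]
contact_force: [-0.7, 0.3, -7.4]
eef_pos: [0.6395, -0.1642, 0.0584]
contact_force: [0.5, -0.5, -6.3]
eef_pos: [0.6397, -0.1643, 0.0568]
contact_force: [-0.3, -0.8, -7.3]
```

```bash
python3 -m pendant '[{"slide":[0,0,0.0015],"roll":0,"grip":-1},{"slide":[0,0,0],"roll":0,"grip":-1}]' |egrep "eef|cont"
python3 -m pendant '[{"slide":[0,0,0.0015],"roll":0,"grip":-1},{"slide":[0,0,0],"roll":0,"grip":-1}]' |egrep "eef|cont"
python3 -m pendant '[{"slide":[0,0,0.001],"roll":0,"grip":-1},{"slide":[0,0,0],"roll":0,"grip":-1}]' |egrep "eef|cont"
```

```text
eef_pos: [0.6397, -0.1642, 0.0554]
contact_force: [-0.5, -0.2, -7.6]
eef_pos: [0.64, -0.1644, 0.0546]
contact_force: [-0.7, -0.6, -3.8]
eef_pos: [0.64, -0.1644, 0.0546]
contact_force: [-3.3, 1.6, 4.2]
```

Contact comes at 0.0546, exactly the expected height. I release, rise and verify.

```bash
python3 -m pendant '[{"slide":[0,0,0],"roll":0,"grip":0.2},{"slide":[0,0,0],"roll":0,"grip":0.4},{"slide":[0,0,0],"roll":0,"grip":0.7},{"slide":[0,0,0],"roll":0,"grip":1},{"slide":[0,0,-0.01],"roll":0,"grip":1},{"slide":[0,0,-0.025],"roll":0,"grip":1},{"slide":[0,0,-0.025],"roll":0,"grip":1},{"slide":[0,0,-0.025],"roll":0,"grip":1},{"slide":[0,0,-0.02],"roll":0,"grip":1},{"slide":[0,0,0],"roll":0,"grip":1}]' |egrep "eef|cont|gap"
python3 -m pendant '[{"slide":[0,0,0],"roll":0,"grip":1},{"slide":[0,0,0],"roll":0,"grip":1}]' |egrep "eef|vel"
python3 - <<'E'
from h import *
s,f=snap("w_fin");a=np.radians(81.5);X=np.array([np.cos(a),np.sin(a),0])
p=w2p("wrist",np.array([.6392,-.164,.072])+np.outer([.0529,-.0529],X),s)
pair("w_fin",p[0],p[1],.072)
f1=grab_frame("top")
for n in("cap_s","cap_l","grease_tin","spanner","bolt_tray"):print(n,[(np.round(d["point"]).astype(int).tolist(),round(d["conf"],2)) for d in spot_in("top",n)])
a=np.radians(79.1);X=np.array([np.cos(a),np.sin(a),0])
print("cap_s holes pred top",w2p("top",np.array([.6763,.1232,.06])+np.outer([.0419,-.0419],X)))
for q in w2p("top",np.array([.6763,.1232,.06])+np.outer([.0419,-.0419],X)):print(hole(f1,*q,4))
E
```

```text
eef_pos: [0.6429, -0.1654, 0.1643]
contact_force: [0.2, -0.1, 0.3]
finger_gap: 0.0851
eef_pos: [0.6395, -0.1642, 0.1579]
w_fin [[nan, nan], [276.8, 262.3]] mid [nan nan nan] sep nan yaw nan
cap_s [([297, 113], 0.86), ([174, 234], 0.77), ([187, 321], 0.66), ([290, 179], 0.56)]
cap_l [([297, 113], 0.86), ([174, 234], 0.77), ([187, 321], 0.66), ([290, 179], 0.56)]
grease_tin [([144, 292], 0.57)]
spanner []
bolt_tray [([184, 141], 0.57)]
cap_s holes pred top [[216.73538003 171.38066807]
 [246.47884177 177.70802924]]
(np.float64(216.02819397454488), np.float64(170.8340583212502))
(np.float64(246.19377586999846), np.float64(177.3259236547601))h.py:38: RuntimeWarning: invalid value encountered in scalar divide
  return int(u)-r+(w*xx).sum()/w.sum(),int(v)-r+(w*yy).sum()/w.sum()
```

Run:
```python
from h import *
s,f=load("w_fin");a=np.radians(81.5);X=np.array([np.cos(a),np.sin(a),0])
p=w2p("wrist",np.array([.6392,-.164,.072])+np.outer([.0529,-.0529],X),s);g=f.mean(2);h=[]
for u,v in np.round(p).astype(int):
    b=(g[v-14:v+15,u-14:u+15]<75).astype(np.uint8);n,l,st,c=cv2.connectedComponentsWithStats(b)
    i=1+np.argmax(st[1:,4]);h.append(c[i]+[u-14,v-14])
w=p2w("wrist",h,.072,s);d=w[0]-w[1];print(p,h,w.mean(0),np.linalg.norm(d),np.degrees(np.arctan2(d[1],d[0])))
```

```text
[[276.59346383 141.86161477]
 [276.35677609 261.67053502]] [array([276.69047619, 142.5952381 ]), array([276.83529412, 262.30588235])] [ 0.63936336 -0.16463571  0.072     ] 0.10585691845343101 81.69136566747707
```

Both caps measure within 1 mm of home, at the right yaw, and the separation matches the seated height. The robot is clear of everything, so I hand in.

```bash
python3 -c 'from cell import *;print(sign_off())'
```

```text
the job is handed in; nothing more can be done
None
```

The job is handed in (no verdict came back): both bushes are seated in their own lower halves and both caps closed on top, with caps within 1 mm and bushes about 1 mm of home by camera; the spanner was not re-found in the last top picture, but nothing was moved near it.

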